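# Pack the collage kit into the divided tray

### The job

Pack the collage kit into the divided wooden tray, each thing lying or standing flat in the compartment that it fits: the brayer in the long wide bay, the painting knife in the long narrow bay, the squat jar upright in the square cell and the small roll of tape flat in the small oblong cell. Leave the tall jar, the large roll of tape and the broad scraper where they are on the table; they are not part of the kit.

Things in the scene. Friction and masses are not known exactly. Their poses are not given: they have to be found in the camera images.
- kit_tray: Open wooden tray, fixed, 277 (x) by 161 mm (y). Floor 5 mm thick; walls and dividers 5 thick, tops 20 mm above the table. Origin: centre of its underside, z up. Compartments, centre (x, y) and clear size x by y, mm: long wide bay (-44.5, -33.5), 178 x 84; long narrow bay (-44.5, 44.5), 178 x 62; square cell (91.5, -33.5), 84 x 84; small oblong cell (91.5, 44.5), 84 x 62.
- brayer: Hand roller, 130 g, lying: pale wooden handle, wire yoke, black rubber roller. 145 mm long along its x, roller at +x. Origin: under mid-length, at table level. Round handle x = -72 to +13, up to 22 mm across, axis 11 up; roller axis along y at x = +56, 16 up, 32 across; 66 wide over the yoke. Balances near x = +22; grip the handle across y at x about -2 (20 thick).
- painting_knife: Painting knife, 45 g, lying: brown wooden handle, brass ferrule, cranked neck, small leaf-shaped steel blade. 165 mm long along its x, blade tip at +x. Origin: under mid-length, at table level. Round handle x = -82 to +5, 16 mm across, axis 8 up; blade x = +30 to +82, 21 wide, 2 thick, flat on the table. Grip the handle across y at x about -25.
- squat_jar: Squat white jar with a grey screw lid as wide as the jar, 64 mm across and 54 mm high, upright, about 160 g. Origin: centre of its underside, z up.
- small_tape: Small roll of buff tape lying flat, 46 mm across with a 26 mm hole, 24 mm high, about 30 g. Origin: centre of its underside, z up.
- tall_jar: Not part of the kit: tall white jar, 64 mm across and 98 mm high, with sloping shoulders and a narrower grey lid (46 mm). Origin: centre of its underside.
- large_tape: Not part of the kit: large roll of buff tape lying flat, 82 mm across with a 60 mm hole, 24 mm high. Origin: centre of its underside.
- broad_scraper: Not part of the kit: scraper, 190 mm long along its x, brown wooden handle (20 mm across) at -x, fan-shaped steel blade widening to 64 mm at +x. Origin: under the middle of its length, at table level.
Not all that is in view belongs to the job. Leave any orange or purple look-alike of the small_tape alone.

How it is judged:
By the outcome, as a careful person would: the job done as asked, in the order asked, and still so for the second after the job is handed in, with the robot touching nothing.
It also fails if it takes over 106 s, if anything falls off the work surface, if the arm or the gripper's body presses on something with over 40 N, if the wrist force passes 120 N, or if a joint passes its speed limit or range.

### The arm

A 6-joint arm with a two-finger parallel gripper is mounted at the origin on the work surface. World frame = base frame: x ahead of the robot, y to its left, z up, the work surface at z = 0. Lengths are in m, angles in rad, forces in N, time in s.
With the tool pointing down it reaches from about 0.225 to 0.875 m from the base axis. Payload 3.4 kg.
Tool frame: the origin (TCP) lies at the very end of the fingers, on their centre line; the grasp point (between the pads) lies behind it (manip.grasp_offset is the z of the grasp point in the tool frame, in m); z points along the fingers, y is the line along which they close (so a half turn about z gives the same grasp; the last joint's range is limited). The gripper opens to 85 mm and grips with 20 to 120 N. Pads are 22 mm wide; open, the fingers measure 114 mm over their backs; the gripper's body (76 mm by 85 mm) begins 54 mm behind the grasp point. The pads swing forward as they close: fully open they stand 13 mm farther back than shut.
Start: joints at [1.065, 0.276, 1.505, -0, 1.361, -0.121], TCP at [0.216, 0.533, 0.231] pointing down, gripper open.
Joint ranges: [-2.89, 2.89], [-0.75, 2.08], [0.22, 2.7], [-1.18, 4.32], [0.11, 2.71], [-2.7, 2.7]. Speed limits (rad/s): [2.57, 2.57, 3.14, 3.14, 3.14, 3.14].

### API

Orientations are given as a unit quaternion [w, x, y, z].
In Python, from rig import manip gives the robot as it stands.
- The arm moves only by the shell command python3 -m pendant 'ROWS' [FORCE]. ROWS is JSON, a list of rows, each an object of numbers: "dx", "dy", "dz": the shift along the tool's x, y, z in m; "rx", "ry", "rz": the turn, a rotation vector about the tool's x, y, z in degrees; "hand": the finger opening in m, from 0 to 0.0854. In form: [{"dx": .., "dy": .., "dz": .., "rx": .., "ry": .., "rz": .., "hand": ..}, ...]. A call has 1 to 12 rows; each row shifts and turns the commanded pose from where the row before left it, along the tool's axes as they then stand; what a row does not reach is not made up. A row lasts 1/12 s, in which the tool goes at most 41.7 mm and 7.16 degrees, less where a joint would pass 70% of its speed; a pose out of reach is approached as far as the arm can. A call is refused whole if a number of a shift passes 0.0417 or a number of a turn 7.16, either way. A call with a gripper value outside its range is refused whole. The fingers move at their own pace and stop on an object; FORCE is the grip in N (left out, the last holds). Time passes only in rows, so rows that do not move let the fingers close. It gives the time, the measured TCP pose, the force, the opening and the grip force at its end, in the units of the state.
- manip.get_state(): the state, without advancing time (a new reading comes with each control period).
- manip.get_image(name): name is "side" or "top" or "wrist"; returns a dict with "frame" (384x512x3 uint8, red, green, blue), "fx", "fy", "cx", "cy" (pixels), "distortion" ([k1, k2, p1, p2, k3] as OpenCV has them; the pictures are not rectified), "position" and "attitude" of the camera in the world; the wrist camera has in their place "mount" (4x4, takes a point from camera to tool coordinates, whose origin is the TCP and whose axes are the flange's). Camera axes: x right, y up, looking along -z (the intrinsics and any distortion apply to the point x, -y, -z); pixel columns grow to the right and rows downward; lengths in m; the calibration is good to about 2 mm. A picture is of the moment at which its call begins: read the wrist's pose just before it. There is no depth.
- manip.sign_off(): hands the job in; it is judged then, once.
The state is a dict: "clock": time; "qpos": joint angles; "qd": joint speeds; "effort": joint torques, N m; "position": TCP position; "ee_rot": TCP orientation; "contact_force": force on the tool from outside, world axes, zero at the start; "moment": the same for the moment, N m; "width": finger opening in m; "gripper_force": force on a finger pad.
Only numpy, scipy, OpenCV 4.12 (cv2) and the standard library are available. Lean on these libraries where they do the work, as an engineer would, in place of code of your own. Each camera call takes 0.05 s, during which the arm holds its last target. There are 200 camera calls.

## Working session

There is one attempt and no reset: what is moved stays moved. The work goes in short steps, Python scripts to look and compute and a shell command to move; the robot and the scene stay as the last step left them, time stands still between calls to the robot, and variables do not carry over. Pictures are saved under pics/ and viewed, at most 14 in all, crops included, and the job is handed in when it is done.

```bash
ls; mkdir -p pics; python3 - <<'E'
from rig import manip
import cv2
s=manip.get_state();print({k:s[k] for k in('clock','position','ee_rot','width','contact_force')},manip.grasp_offset)
for n in('top','side'):
    d=manip.get_image(n);cv2.imwrite(f'pics/{n}0.png',d['frame'][:,:,::-1]);print(n,{k:v for k,v in d.items() if k!='frame'})
d=manip.get_image('wrist');print(d['mount'],d['fx'])
E
```

```text
pics
{'clock': 0.0, 'position': array([0.21557807, 0.53248827, 0.23046656]), 'ee_rot': array([-2.73921334e-04,  1.91218471e-01,  9.81547099e-01, -8.45300744e-04]), 'width': 0.08548723987190246, 'contact_force': array([-0.15648384, -0.36798396, -0.20022933])} -0.0187
top {'fx': 453.1163144389259, 'fy': 453.1163144389259, 'cx': 256.1725220957476, 'cy': 190.01341782921213, 'distortion': array([0.0092512, 0.       , 0.       , 0.       , 0.       ]), 'position': array([0.2011691 , 0.01195871, 1.44277895]), 'attitude': array([ 0.70644728,  0.04847376, -0.05920216, -0.70361753])}
side {'fx': 364.75608716458186, 'fy': 364.75608716458186, 'cx': 250.63257338275452, 'cy': 190.96593952786293, 'distortion': array([0.01245379, 0.        , 0.        , 0.        , 0.        ]), 'position': array([-0.06743391, -0.58941859,  0.81873443]), 'attitude': array([ 0.87182457,  0.35941849, -0.13402073, -0.30459597])}
[[ 1.12658560e-03  9.65152145e-01  2.61686964e-01  6.59438903e-02]
 [ 9.99999249e-01 -9.61028332e-04 -7.60627090e-04 -5.14333746e-04]
 [-4.82632282e-04  2.61687624e-01 -9.65152503e-01 -1.42615035e-01]
 [ 0.00000000e+00  0.00000000e+00  0.00000000e+00  1.00000000e+00]] 326.0991076958386
```

View pics/top0.png

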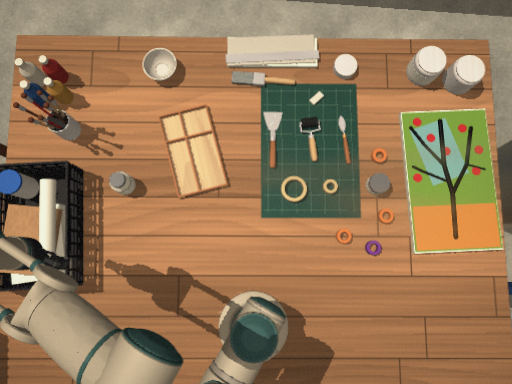

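View pics/side0.png

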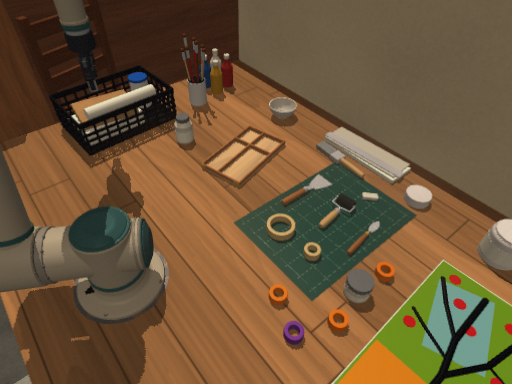

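The top view shows the mat with scraper (272,140), brayer (311,138), knife (345,140), large tape (294,189) and small tape (331,186). The squat jar is at (378,184), the tall jar at (122,183) and the tray at (194,151). Next I'll enlarge crops to measure.

```bash
cat > h.py <<'E'
import numpy as np,cv2
from rig import manip
from scipy.spatial.transform import Rotation as R
def rot(q): return R.from_quat(np.roll(q,-1))
def cam(d,s=None):
    if 'mount' in d:
        M=np.array(d['mount']);Rt=rot(s['ee_rot']).as_matrix()
        return Rt@M[:3,:3],Rt@M[:3,3]+s['position']
    return rot(d['attitude']).as_matrix(),np.array(d['position'])
def K(d): return np.array([[d['fx'],0,d['cx']],[0,d['fy'],d['cy']],[0,0,1.]])
F=np.diag([1.,-1,-1])
def unproj(d,uv,z,s=None):
    A,p=cam(d,s);n=cv2.undistortPoints(np.array(uv,float).reshape(-1,1,2),K(d),d['distortion'])[:,0]
    r=(A@F@np.c_[n,np.ones(len(n))].T).T
    return p+r*((z-p[2])/r[:,2])[:,None]
def proj(d,P,s=None):
    A,p=cam(d,s);c=(np.array(P,float)-p)@A@F
    return cv2.projectPoints(c,np.zeros(3),np.zeros(3),K(d),d['distortion'])[0][:,0]
def state():
    s=manip.get_state();e=rot(s['ee_rot']);X=e.as_matrix()
    print('t',round(s['clock'],2),'p',s['position'].round(4),'toolx ang',round(np.degrees(np.arctan2(X[1,0],X[0,0])),2),'z',X[:,2].round(4),'w',round(s['width'],4),'F',s['contact_force'].round(1))
    return s
E
python3 - <<'E'
from h import *
d=manip.get_image('top');f=d['frame'][:,:,::-1]
c=lambda x0,y0,w,h,k:cv2.resize(f[y0:y0+h,x0:x0+w],None,fx=k,fy=k,interpolation=cv2.INTER_CUBIC)
cv2.imwrite('pics/a.png',c(260,100,133,100,6));cv2.imwrite('pics/b.png',c(100,100,133,100,6))
E
```

```text
(no output)
```

View pics/a.png

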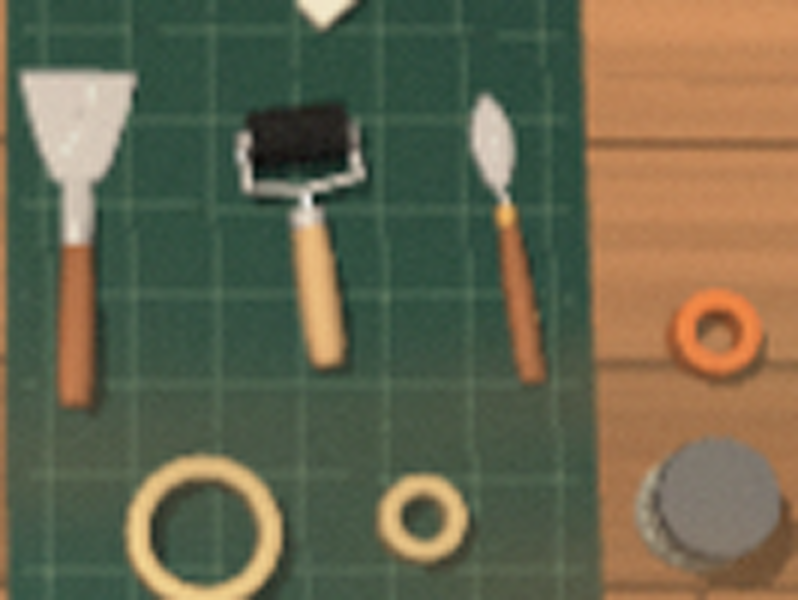

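View pics/b.png

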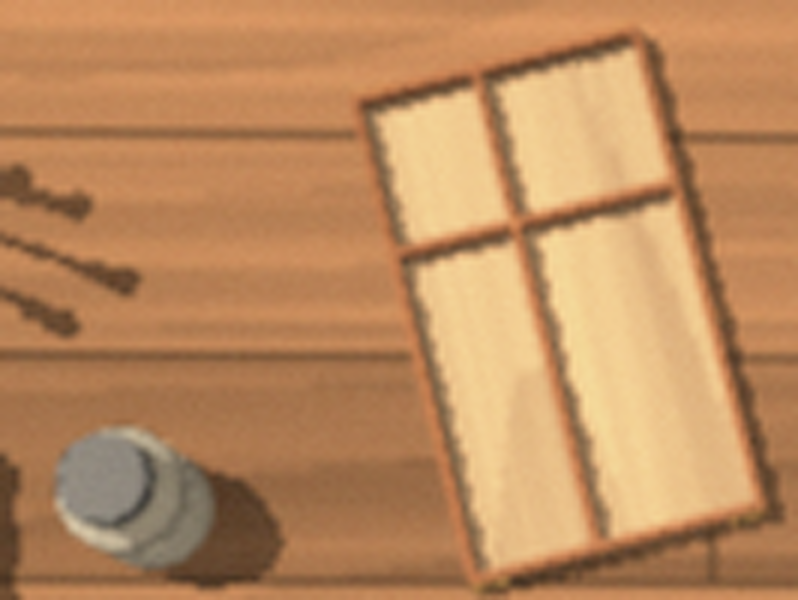

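Crop a: brayer handle end (327,367) and roller (298,135); knife end (533,380) and tip (485,95); small tape (424,518); squat lid (720,497). Crop b: tray corners (360,100), (637,33), (772,503), (478,588), with the small cells on the far side and the narrow ones on the left.

```bash
cat > m.py <<'E'
from h import *
d=manip.get_image('top')
A=lambda u,z,o=(260,100):unproj(d,(np.array(u,float).reshape(-1,2)+.5)/6-.5+np.array(o),z)
c=A([(360,100),(637,33),(772,503),(478,588)],.02,(100,100))[:,:2]
L=np.array([[.1385,.0805],[.1385,-.0805],[-.1385,-.0805],[-.1385,.0805]])
H=c-c.mean(0);a=np.arctan2((L[:,0]*H[:,1]-L[:,1]*H[:,0]).sum(),(L*H).sum())
print('tray',c.mean(0).round(4),np.degrees(a).round(2),[np.linalg.norm(c[i]-c[i-1]).round(4) for i in range(4)])
Rm=np.array([[np.cos(a),-np.sin(a)],[np.sin(a),np.cos(a)]])
print('resid',(L@Rm.T+c.mean(0)-c).round(4).tolist())
for n,p in dict(wide=(-.0445,-.0335),narrow=(-.0445,.0445),sq=(.0915,-.0335),small=(.0915,.0445)).items(): print(n,(Rm@p+c.mean(0)).round(4))
def tool(n,e,ze,t,zt):
    e=A(e,ze)[0];t=A(t,zt)[0];v=(t-e)[:2];print(n,'tail',e.round(4),'tip',t.round(4),'len',np.linalg.norm(v).round(4),'ang',np.degrees(np.arctan2(v[1],v[0])).round(2));return e,t
e,t=tool('brayer',(327,366),.011,(298,135),.016);u=(t-e)/np.linalg.norm((t-e)[:2]);print('grip x-2',(e+.070*u).round(4), 'exp len .128')
e,t=tool('knife',(533,380),.008,(485,95),.001);u=(t-e)/np.linalg.norm((t-e)[:2]);print('grip x-25',(e+.057*u).round(4),'exp .164')
print('tape',A((424,518),.024).round(4));print('jar',A((720,497),.054).round(4))
E
python3 m.py
```

```text
tray [0.5487 0.1935] 15.72 [np.float64(0.2754), np.float64(0.1538), np.float64(0.2699), np.float64(0.1609)]
resid [[-0.0002, 0.0037], [0.0044, -0.0025], [-0.0034, -0.001], [-0.0008, -0.0002]]
wide [0.5149 0.1492]
narrow [0.4938 0.2243]
sq [0.6458 0.186 ]
small [0.6247 0.2611]
brayer tail [ 0.5185 -0.1966  0.011 ] tip [ 0.6458 -0.1822  0.016 ] len 0.1281 ang 6.47
grip x-2 [ 0.588  -0.1887  0.0137] exp len .128
knife tail [ 0.5121 -0.3085  0.008 ] tip [ 0.6741 -0.2879  0.001 ] len 0.1633 ang 7.23
grip x-25 [ 0.5686 -0.3013  0.0056] exp .164
tape [[ 0.4336 -0.2449  0.024 ]]
jar [[ 0.4406 -0.3939  0.054 ]]
```

```bash
cat >> h.py <<'E'
def plan(p,ang=None,s=None):
    "turn first (rz), then shifts in the turned frame (dx,dy,dz totals, mm)"
    s=s or state();X=rot(s['ee_rot']).as_matrix();a0=np.degrees(np.arctan2(X[1,0],X[0,0]))
    a=a0 if ang is None else ang; t=np.radians(a)
    w=np.array(p)-s['position'];x=np.array([np.cos(t),np.sin(t)]);y=np.array([np.sin(t),-np.cos(t)])
    print('rz',round(-((a-a0+180)%360-180),2),'dx',round(1e3*w[:2]@x,1),'dy',round(1e3*w[:2]@y,1),'dz',round(-1e3*w[2],1))
E
python3 -c "
from h import *
plan((.50,.17,.25),186.5)"
```

```text
t 0.25 p [0.2157 0.5328 0.2309] toolx ang 157.95 z [-4.e-04 -7.e-04 -1.e+00] w 0.0854 F [-0.2  0.6  0.5]
rz -28.55 dx -241.4 dy -392.6 dz -19.1
```

```bash
python3 -m pendant '[{"rz":-7.1},{"rz":-7.1},{"rz":-7.1},{"rz":-7.1},{"dx":-0.02,"dy":-0.033,"dz":-0.002},{"dx":-0.02,"dy":-0.033,"dz":-0.002},{"dx":-0.02,"dy":-0.033,"dz":-0.002},{"dx":-0.02,"dy":-0.033,"dz":-0.002},{"dx":-0.02,"dy":-0.033,"dz":-0.002},{"dx":-0.02,"dy":-0.033,"dz":-0.002},{"dx":-0.02,"dy":-0.033,"dz":-0.002},{"dx":-0.02,"dy":-0.033,"dz":-0.002}]'
python3 -m pendant '[{"dx":-0.02,"dy":-0.033},{"dx":-0.02,"dy":-0.033},{"dx":-0.02,"dy":-0.033},{"dx":-0.02,"dy":-0.033},{},{}]'
python3 - <<'E'
from h import *
s=state();d=manip.get_image('wrist');cv2.imwrite('pics/w1.png',d['frame'][:,:,::-1]);np.save('w1.npy',dict(d=d,s=s),allow_pickle=True)
E
```

```text
t 0.25 p [0.2157 0.5328 0.2309] toolx ang 157.95 z [-4.e-04 -7.e-04 -1.e+00] w 0.0854 F [-0.2  0.6  0.5]invalid input
invalid input
```

View pics/w1.png

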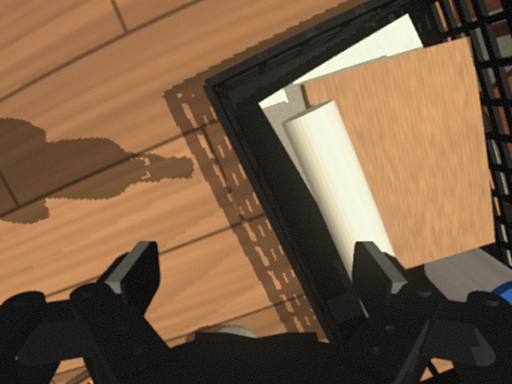

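Both calls were refused, so the arm has not moved; the wrist still sees the basket. I'll try again with every key given.

```bash
python3 -m pendant '[{"dx":0,"dy":0,"dz":0,"rx":0,"ry":0,"rz":-7.1,"hand":0.0854},{"dx":0,"dy":0,"dz":0,"rx":0,"ry":0,"rz":-7.1,"hand":0.0854},{"dx":0,"dy":0,"dz":0,"rx":0,"ry":0,"rz":-7.1,"hand":0.0854},{"dx":0,"dy":0,"dz":0,"rx":0,"ry":0,"rz":-7.1,"hand":0.0854}]'
```

```text
clock: 0.63
position: [0.2158, 0.5329, 0.2312]
ee_rot: [-0.0, -0.058, 0.998, -0.0]
contact_force: [1.5, 0.1, 0.2]
width: 0.0852
gripper_force: 0.0
```

```bash
python3 -m pendant '[{"dx":-0.02,"dy":-0.033,"dz":-0.002,"hand":0.0854}]' | head -1;  python3 -m pendant '[{"dx":-0.02,"dy":-0.033,"dz":-0.002,"rx":0,"ry":0,"rz":0}]'|head -1
python3 -m pendant '[{"dx":-0.02,"dy":-0.033,"dz":-0.002,"rz":0,"hand":0.0854}]'|head -1;  python3 -m pendant '[{"dx":-0.02,"dy":-0.033,"dz":-0.002,"rx":0,"ry":0,"rz":0,"hand":0.0854}]' |head -2
```

```text
clock: 0.72
position: [0.2367, 0.5063, 0.2327]invalid input
invalid input
invalid input
```

```bash
python3 -m pendant '[{"dx":-0.02,"dy":-0.033,"dz":-0.002,"rx":0,"ry":0,"rz":0,"hand":0.0854},{"dx":-0.02,"dy":-0.033,"dz":-0.002,"rx":0,"ry":0,"rz":0,"hand":0.0854},{"dx":-0.02,"dy":-0.033,"dz":-0.002,"rx":0,"ry":0,"rz":0,"hand":0.0854},{"dx":-0.02,"dy":-0.033,"dz":-0.002,"rx":0,"ry":0,"rz":0,"hand":0.0854},{"dx":-0.02,"dy":-0.033,"dz":-0.002,"rx":0,"ry":0,"rz":0,"hand":0.0854},{"dx":-0.02,"dy":-0.033,"dz":-0.002,"rx":0,"ry":0,"rz":0,"hand":0.0854},{"dx":-0.02,"dy":-0.033,"dz":-0.002,"rx":0,"ry":0,"rz":0,"hand":0.0854},{"dx":-0.02,"dy":-0.033,"dz":-0.002,"rx":0,"ry":0,"rz":0,"hand":0.0854},{"dx":-0.02,"dy":-0.033,"dz":-0.002,"rx":0,"ry":0,"rz":0,"hand":0.0854},{"dx":-0.02,"dy":-0.033,"dz":-0.002,"rx":0,"ry":0,"rz":0,"hand":0.0854},{"dx":0,"dy":0,"dz":0,"rx":0,"ry":0,"rz":0,"hand":0.0854},{"dx":0,"dy":0,"dz":0,"rx":0,"ry":0,"rz":0,"hand":0.0854}]'
cat > shot.py <<'E'
import sys
from h import *
s=state();d=manip.get_image('wrist');cv2.imwrite(f'pics/{sys.argv[1]}.png',d['frame'][:,:,::-1]);np.save(sys.argv[1]+'.npy',dict(d=d,s=s),allow_pickle=True)
E
python3 shot.py w2
```

```text
clock: 1.72
position: [0.4758, 0.195, 0.2532]
ee_rot: [-0.0, -0.053, 0.999, 0.0]
contact_force: [0.4, -0.1, 0.7]
width: 0.0855
gripper_force: 0.0
t 1.72 p [0.4758 0.195  0.2532] toolx ang -173.89 z [-2.e-04  2.e-04 -1.e+00] w 0.0855 F [ 0.4 -0.1  0.7]
```

View pics/w2.png

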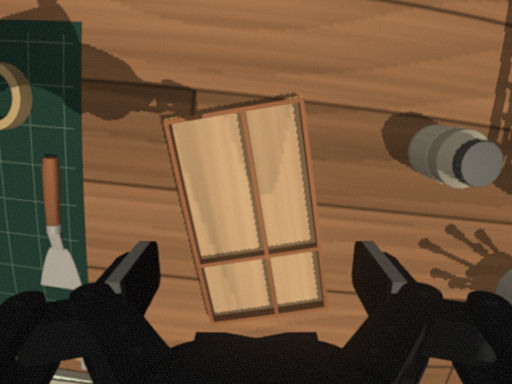

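The tray corners (wall tops) show at (164,119), (303,96), (324,307) and (212,321); divider crossings at (266,254).

```bash
cat > tray.py <<'E'
from h import *
o=np.load('w2.npy',allow_pickle=True).item();d,s=o['d'],o['s']
uv=[(164,119),(303,96),(324.5,306),(212,321),(266.5,253),(241,109)]
c=unproj(d,uv,.02,s)[:,:2]
L=np.array([[-.1385,-.0805],[-.1385,.0805],[.1385,.0805],[.1385,-.0805],[.047,.011],[-.1385,.011]])
m,l=c.mean(0),L.mean(0);H=c-m;l0=L-l
a=np.arctan2((l0[:,0]*H[:,1]-l0[:,1]*H[:,0]).sum(),(l0*H).sum());Rm=np.array([[np.cos(a),-np.sin(a)],[np.sin(a),np.cos(a)]]);t=m-Rm@l
print('tray',t.round(4),np.degrees(a).round(2));print('resid',(L@Rm.T+t-c).round(4).tolist())
for n,p in dict(wide=(-.0445,-.0335),narrow=(-.0445,.0445),sq=(.0915,-.0335),small=(.0915,.0445)).items(): print(n,(Rm@p+t).round(4))
td=manip.get_image('top');print('in top crop b:',((proj(td,np.c_[L@Rm.T+t,[.02]*6])-100)*6).round(0).tolist())
E
python3 tray.py
```

```text
tray [0.5484 0.1978] 15.21
resid [[-0.0011, -0.0018], [-0.0017, -0.0], [0.0019, 0.0043], [0.0044, -0.0026], [0.0017, -0.0], [-0.0052, 0.0002]]
wide [0.5142 0.1538]
narrow [0.4938 0.2291]
sq [0.6455 0.1895]
small [0.625  0.2648]
in top crop b: [[761.0, 509.0], [465.0, 587.0], [345.0, 96.0], [634.0, 24.0], [510.0, 223.0], [593.0, 553.0]]
```

```bash
python3 -c "
from h import *
plan((.588,-.1887,.15),186.5)"
```

```text
t 1.82 p [0.4741 0.1969 0.2531] toolx ang -173.67 z [-1.1e-03  7.0e-04 -1.0e+00] w 0.0854 F [-1.   0.6  0.6]
rz -0.17 dx -69.5 dy -396.0 dz 103.1
```

```bash
python3 -m pendant '[{"dx":-0.007,"dy":-0.04,"dz":0.01,"rx":0,"ry":0,"rz":0,"hand":0.0854},{"dx":-0.007,"dy":-0.04,"dz":0.01,"rx":0,"ry":0,"rz":0,"hand":0.0854},{"dx":-0.007,"dy":-0.04,"dz":0.01,"rx":0,"ry":0,"rz":0,"hand":0.0854},{"dx":-0.007,"dy":-0.04,"dz":0.01,"rx":0,"ry":0,"rz":0,"hand":0.0854},{"dx":-0.007,"dy":-0.04,"dz":0.01,"rx":0,"ry":0,"rz":0,"hand":0.0854},{"dx":-0.007,"dy":-0.04,"dz":0.01,"rx":0,"ry":0,"rz":0,"hand":0.0854},{"dx":-0.007,"dy":-0.04,"dz":0.01,"rx":0,"ry":0,"rz":0,"hand":0.0854},{"dx":-0.007,"dy":-0.04,"dz":0.01,"rx":0,"ry":0,"rz":0,"hand":0.0854},{"dx":-0.007,"dy":-0.04,"dz":0.01,"rx":0,"ry":0,"rz":0,"hand":0.0854},{"dx":-0.007,"dy":-0.036,"dz":0.01,"rx":0,"ry":0,"rz":0,"hand":0.0854},{"dx":0,"dy":0,"dz":0,"rx":0,"ry":0,"rz":0,"hand":0.0854},{"dx":0,"dy":0,"dz":0,"rx":0,"ry":0,"rz":0,"hand":0.0854}]'
python3 -m pendant '[{"dx":0,"dy":0,"dz":0,"rx":0,"ry":0,"rz":0,"hand":0.0854},{"dx":0,"dy":0,"dz":0,"rx":0,"ry":0,"rz":0,"hand":0.0854}]' | head -2
python3 shot.py w3;python3 -c "
from h import *
for i in range(4): print(manip.get_state()['position'],proj.__name__[:0]); manip.get_image('side')"
```

```text
clock: 2.82
position: [0.5877, -0.1876, 0.1524]
ee_rot: [-0.001, -0.055, 0.998, 0.001]
contact_force: [-0.5, 0.1, -0.8]
width: 0.0854
gripper_force: 0.0
clock: 2.98
position: [0.5876, -0.1856, 0.154]
t 2.98 p [ 0.5876 -0.1856  0.154 ] toolx ang -173.51 z [ 0.e+00  9.e-04 -1.e+00] w 0.0855 F [-0.2 -0.3 -0.1]
[ 0.58762281 -0.18570995  0.15427454] 
[ 0.58767511 -0.18593702  0.15437335] 
[ 0.58769105 -0.18622317  0.15437424] 
[ 0.58774961 -0.18653298  0.15434169]
```

View pics/w3.png

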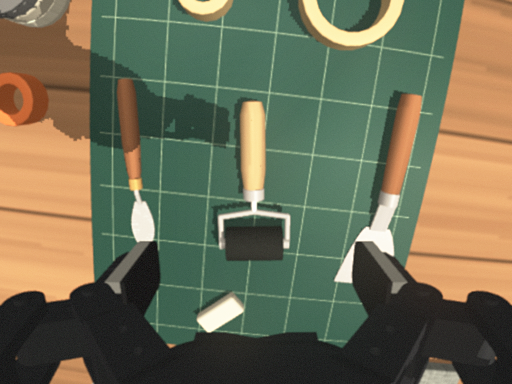

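Wrist view: brayer handle end (252,101), ferrule end about (254,199), roller centre (254,243); knife handle end (126,79), blade tip (144,242).

```bash
python3 - <<'E'
from h import *
o=np.load('w3.npy',allow_pickle=True).item();d,s=o['d'],o['s']
def tool(n,e,ze,t,zt,g):
    e=unproj(d,[e],ze,s)[0];t=unproj(d,[t],zt,s)[0];v=(t-e)[:2];l=np.linalg.norm(v);print(n,e.round(4),t.round(4),'len',l.round(4),'ang',np.degrees(np.arctan2(v[1],v[0])).round(2),'grip',(e[:2]+g*v/l).round(4))
tool('brayer',(252.5,101),.011,(254,243),.018,.070)
tool('knife',(126,79),.008,(144,242),.001,.057)
plan((.588,-.1887,.004),186.5)
E
```

```text
brayer [ 0.5196 -0.1963  0.011 ] [ 0.6458 -0.1807  0.018 ] len 0.1272 ang 7.06 grip [ 0.589  -0.1877]
knife [ 0.5124 -0.3065  0.008 ] [ 0.6653 -0.2885  0.001 ] len 0.1539 ang 6.71 grip [ 0.569  -0.2998]
t 3.23 p [ 0.5877 -0.1868  0.1543] toolx ang -173.56 z [ 8.e-04 -1.e-04 -1.e+00] w 0.0852 F [0.4 0.4 0.7]
rz -0.06 dx -0.1 dy -1.9 dz 150.3
```

```bash
python3 -m pendant '[{"dx":0,"dy":-0.001,"dz":0.025,"rx":0,"ry":0,"rz":0,"hand":0.06},{"dx":0,"dy":0,"dz":0.025,"rx":0,"ry":0,"rz":0,"hand":0.06},{"dx":0,"dy":0,"dz":0.025,"rx":0,"ry":0,"rz":0,"hand":0.06},{"dx":0,"dy":0,"dz":0.02,"rx":0,"ry":0,"rz":0,"hand":0.06},{"dx":0,"dy":0,"dz":0.02,"rx":0,"ry":0,"rz":0,"hand":0.06},{"dx":0,"dy":0,"dz":0.015,"rx":0,"ry":0,"rz":0,"hand":0.06},{"dx":0,"dy":0,"dz":0.01,"rx":0,"ry":0,"rz":0,"hand":0.06},{"dx":0,"dy":0,"dz":0.005,"rx":0,"ry":0,"rz":0,"hand":0.05},{"dx":0,"dy":0,"dz":0,"rx":0,"ry":0,"rz":0,"hand":0.05},{"dx":0,"dy":0,"dz":0,"rx":0,"ry":0,"rz":0,"hand":0.05},{"dx":0,"dy":0,"dz":0,"rx":0,"ry":0,"rz":0,"hand":0.05},{"dx":0,"dy":0,"dz":0,"rx":0,"ry":0,"rz":0,"hand":0.05}]' 40
python3 -c "
from h import *
plan((.5885,-.188,.004),186.7)"
```

```text
clock: 4.23
position: [0.5887, -0.1893, 0.0098]
ee_rot: [0.001, -0.055, 0.998, -0.001]
contact_force: [-0.1, -1.1, 0.5]
width: 0.0498
gripper_force: 0.0
t 4.23 p [ 0.5887 -0.1893  0.0098] toolx ang -173.64 z [ 2.2e-03 -9.0e-04 -1.0e+00] w 0.0498 F [-0.1 -1.1  0.5]
rz -0.34 dx 0.0 dy 1.3 dz 5.8
```

```bash
python3 -m pendant '[{"dx":0,"dy":0.001,"dz":0.002,"rx":0,"ry":0,"rz":-0.3,"hand":0.05},{"dx":0,"dy":0,"dz":0.001,"rx":0,"ry":0,"rz":0,"hand":0.05},{"dx":0,"dy":0,"dz":0,"rx":0,"ry":0,"rz":0,"hand":0.05},{"dx":0,"dy":0,"dz":0,"rx":0,"ry":0,"rz":0,"hand":0.03},{"dx":0,"dy":0,"dz":0,"rx":0,"ry":0,"rz":0,"hand":0.01},{"dx":0,"dy":0,"dz":0,"rx":0,"ry":0,"rz":0,"hand":0.01},{"dx":0,"dy":0,"dz":0,"rx":0,"ry":0,"rz":0,"hand":0.01},{"dx":0,"dy":0,"dz":0,"rx":0,"ry":0,"rz":0,"hand":0.01},{"dx":0,"dy":0,"dz":0,"rx":0,"ry":0,"rz":0,"hand":0.01}]' 40
```

```text
clock: 4.98
position: [0.5877, -0.188, 0.0058]
ee_rot: [0.0, -0.058, 0.998, 0.0]
contact_force: [-0.6, 0.5, 2.6]
width: 0.0192
gripper_force: 39.1
```

```bash
python3 -m pendant '[{"dx":0,"dy":0,"dz":-0.005,"rx":0,"ry":0,"rz":0,"hand":0.01},{"dx":0,"dy":0,"dz":-0.01,"rx":0,"ry":0,"rz":0,"hand":0.01},{"dx":0,"dy":0,"dz":-0.02,"rx":0,"ry":0,"rz":0,"hand":0.01},{"dx":0,"dy":0,"dz":-0.025,"rx":0,"ry":0,"rz":0,"hand":0.01},{"dx":0,"dy":0,"dz":-0.025,"rx":0,"ry":0,"rz":0,"hand":0.01},{"dx":0,"dy":0,"dz":-0.02,"rx":0,"ry":0,"rz":0,"hand":0.01},{"dx":0,"dy":0,"dz":-0.01,"rx":0,"ry":0,"rz":-4.5,"hand":0.01},{"dx":0,"dy":0,"dz":0,"rx":0,"ry":0,"rz":-4.5,"hand":0.01},{"dx":0,"dy":0,"dz":0,"rx":0,"ry":0,"rz":0,"hand":0.01},{"dx":0,"dy":0,"dz":0,"rx":0,"ry":0,"rz":0,"hand":0.01}]'
python3 -c "
from h import *
plan((.5127,.151,.12),195.5)"
```

```text
clock: 5.82
position: [0.5875, -0.1879, 0.121]
ee_rot: [0.0, -0.135, 0.991, -0.0]
contact_force: [0.2, -0.7, -1.0]
width: 0.0193
gripper_force: 39.2
t 5.82 p [ 0.5875 -0.1879  0.121 ] toolx ang -164.46 z [ 2.e-04 -0.e+00 -1.e+00] w 0.0193 F [ 0.2 -0.7 -1. ]
rz 0.04 dx -18.5 dy 346.6 dz 1.0
```

```bash
python3 -m pendant '[{"dx":-0.0005,"dy":0.015,"dz":0,"rx":0,"ry":0,"rz":0,"hand":0.01},{"dx":-0.002,"dy":0.035,"dz":0,"rx":0,"ry":0,"rz":0,"hand":0.01},{"dx":-0.002,"dy":0.04,"dz":0,"rx":0,"ry":0,"rz":0,"hand":0.01},{"dx":-0.002,"dy":0.04,"dz":0,"rx":0,"ry":0,"rz":0,"hand":0.01},{"dx":-0.002,"dy":0.04,"dz":0,"rx":0,"ry":0,"rz":0,"hand":0.01},{"dx":-0.002,"dy":0.04,"dz":0,"rx":0,"ry":0,"rz":0,"hand":0.01},{"dx":-0.002,"dy":0.04,"dz":0,"rx":0,"ry":0,"rz":0,"hand":0.01},{"dx":-0.002,"dy":0.04,"dz":0,"rx":0,"ry":0,"rz":0,"hand":0.01},{"dx":-0.002,"dy":0.035,"dz":0,"rx":0,"ry":0,"rz":0,"hand":0.01},{"dx":-0.002,"dy":0.021,"dz":0,"rx":0,"ry":0,"rz":0,"hand":0.01},{"dx":0,"dy":0,"dz":0,"rx":0,"ry":0,"rz":0,"hand":0.01},{"dx":0,"dy":0,"dz":0,"rx":0,"ry":0,"rz":0,"hand":0.01}]'
python3 -m pendant '[{"dx":0,"dy":0,"dz":0.02,"rx":0,"ry":0,"rz":0,"hand":0.01},{"dx":0,"dy":0,"dz":0.02,"rx":0,"ry":0,"rz":0,"hand":0.01},{"dx":0,"dy":0,"dz":0.015,"rx":0,"ry":0,"rz":0,"hand":0.01},{"dx":0,"dy":0,"dz":0,"rx":0,"ry":0,"rz":0,"hand":0.01},{"dx":0,"dy":0,"dz":0,"rx":0,"ry":0,"rz":0,"hand":0.01}]'
python3 shot.py w4
```

```text
clock: 6.82
position: [0.5107, 0.1517, 0.1202]
ee_rot: [-0.001, -0.137, 0.991, 0.0]
contact_force: [0.0, -0.7, -0.3]
width: 0.019
gripper_force: 39.3
clock: 7.23
position: [0.5115, 0.1492, 0.0649]
ee_rot: [-0.001, -0.135, 0.991, -0.0]
contact_force: [0.6, -0.2, -2.2]
width: 0.0192
gripper_force: 39.3
t 7.23 p [0.5115 0.1492 0.0649] toolx ang -164.45 z [-2.5e-03 -5.0e-04 -1.0e+00] w 0.0192 F [ 0.6 -0.2 -2.2]
```

View pics/w4.png

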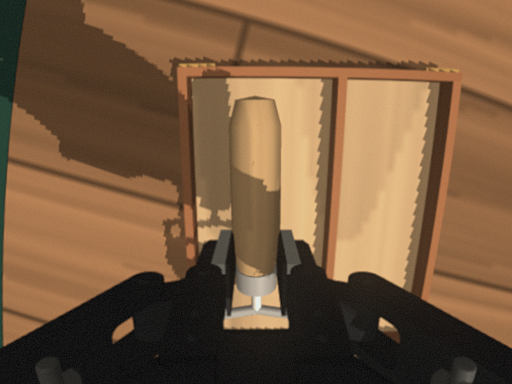

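The tray's near wall is visible: outer corner of the wide bay at (178,67), divider at (341,72), outer left corner at (461,71). The brayer handle sits a little right of mid-bay.

```bash
python3 - <<'E'
from h import *
o=np.load('w4.npy',allow_pickle=True).item();d,s=o['d'],o['s']
c=unproj(d,[(178,67),(461,71),(341,72),(427,300),(331,270),(190,200)],.02,s)[:,:2]
v=c[1]-c[0];a=np.arctan2(-v[0],v[1]);print('width',np.linalg.norm(v),'ang',np.degrees(a))
print(c.round(4))
a2=c[3]-c[1];print('side ang',np.degrees(np.arctan2(a2[1],a2[0])),'divider',np.degrees(np.arctan2(*(c[4]-c[2])[::-1])))
a=np.radians(15.5)
Rm=np.array([[np.cos(a),-np.sin(a)],[np.sin(a),np.cos(a)]])
for i,L in((0,(-.1385,-.0805)),(1,(-.1385,.0805)),(2,(-.136,.011))): print((c[i]-Rm@L).round(4))
t=np.mean([c[i]-Rm@L for i,L in((0,(-.1385,-.0805)),(1,(-.1385,.0805)),(2,(-.136,.011)))],0)
print('tray',t,'wide grip target',Rm@(-.0465,-.0335)+t);plan([*(Rm@(-.0465,-.0335)+t),.012],195.5,s)
E
```

```text
width 0.15972028238659394 ang 15.69945602503682
[[0.4396 0.0844]
 [0.3964 0.2382]
 [0.4179 0.1716]
 [0.5387 0.2779]
 [0.5337 0.2054]
 [0.5121 0.108 ]]
side ang 15.585553512995194 divider 16.290644777216578
[0.5516 0.199 ]
[0.5514 0.1976]
[0.5519 0.1973]
tray [0.55161479 0.19799041] wide grip target [0.51575846 0.15328221]
rz 0.05 dx -5.2 dy 2.8 dz 52.9
```

```bash
python3 -m pendant '[{"dx":-0.003,"dy":0.003,"dz":0,"rx":0,"ry":0,"rz":0,"hand":0.01},{"dx":-0.001,"dy":0,"dz":0.01,"rx":0,"ry":0,"rz":0,"hand":0.01},{"dx":0,"dy":0,"dz":0.015,"rx":0,"ry":0,"rz":0,"hand":0.01},{"dx":0,"dy":0,"dz":0.012,"rx":0,"ry":0,"rz":0,"hand":0.01},{"dx":0,"dy":0,"dz":0.008,"rx":0,"ry":0,"rz":0,"hand":0.01},{"dx":0,"dy":0,"dz":0.005,"rx":0,"ry":0,"rz":0,"hand":0.01},{"dx":0,"dy":0,"dz":0.003,"rx":0,"ry":0,"rz":0,"hand":0.01},{"dx":0,"dy":0,"dz":0,"rx":0,"ry":0,"rz":0,"hand":0.01},{"dx":0,"dy":0,"dz":0,"rx":0,"ry":0,"rz":0,"hand":0.01}]'
```

```text
clock: 8.03
position: [0.5156, 0.1543, 0.0129]
ee_rot: [0.0, -0.136, 0.991, 0.0]
contact_force: [0.6, 0.5, -0.7]
width: 0.0191
gripper_force: 39.3
```

```bash
python3 -m pendant '[{"dx":0,"dy":0,"dz":0.001,"rx":0,"ry":0,"rz":0,"hand":0.01},{"dx":0,"dy":0,"dz":0,"rx":0,"ry":0,"rz":0,"hand":0.01},{"dx":0,"dy":0,"dz":0,"rx":0,"ry":0,"rz":0,"hand":0.04},{"dx":0,"dy":0,"dz":0,"rx":0,"ry":0,"rz":0,"hand":0.04},{"dx":0,"dy":0,"dz":0,"rx":0,"ry":0,"rz":0,"hand":0.04},{"dx":0,"dy":0,"dz":-0.01,"rx":0,"ry":0,"rz":0,"hand":0.04},{"dx":0,"dy":0,"dz":-0.02,"rx":0,"ry":0,"rz":0,"hand":0.04},{"dx":0,"dy":0,"dz":-0.03,"rx":0,"ry":0,"rz":0,"hand":0.05},{"dx":0,"dy":0,"dz":-0.03,"rx":0,"ry":0,"rz":0,"hand":0.05},{"dx":0,"dy":0,"dz":-0.03,"rx":0,"ry":0,"rz":0,"hand":0.05},{"dx":0,"dy":0,"dz":-0.02,"rx":0,"ry":0,"rz":4.5,"hand":0.05},{"dx":0,"dy":0,"dz":0,"rx":0,"ry":0,"rz":4.5,"hand":0.05}]'
python3 shot.py w5; python3 -c "
from h import *
plan((.569,-.3005,.14),187)"
```

```text
clock: 9.03
position: [0.5184, 0.1548, 0.1576]
ee_rot: [0.005, -0.056, 0.998, 0.001]
contact_force: [0.6, -0.2, -0.2]
width: 0.0499
gripper_force: 0.0
t 9.03 p [0.5184 0.1548 0.1576] toolx ang -173.56 z [ 0.0108  0.0018 -0.9999] w 0.0499 F [ 0.6 -0.2 -0.2]
t 9.08 p [0.5171 0.1545 0.1555] toolx ang -173.7 z [ 0.0072  0.0013 -1.    ] w 0.0497 F [-0.1  0.7 -0.7]
rz -0.7 dx 4.0 dy -458.0 dz 15.5
```

View pics/w5.png

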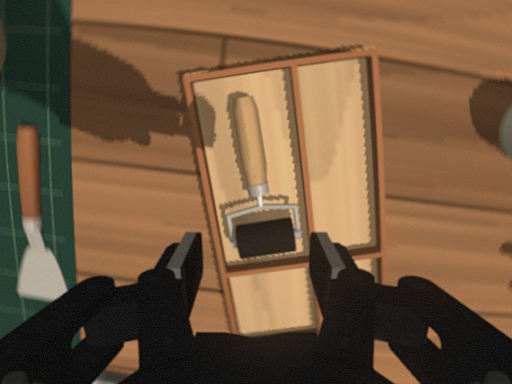

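The brayer lies flat in the wide bay, roller at (266,238), clear of the walls. Next is the knife.

```bash
python3 -m pendant '[{"dx":0,"dy":-0.04,"dz":0.001,"rx":0,"ry":0,"rz":-0.7,"hand":0.05},{"dx":0,"dy":-0.04,"dz":0.001,"rx":0,"ry":0,"rz":0,"hand":0.05},{"dx":0,"dy":-0.04,"dz":0.001,"rx":0,"ry":0,"rz":0,"hand":0.05},{"dx":0,"dy":-0.04,"dz":0.001,"rx":0,"ry":0,"rz":0,"hand":0.05},{"dx":0,"dy":-0.04,"dz":0.001,"rx":0,"ry":0,"rz":0,"hand":0.05},{"dx":0.004,"dy":-0.04,"dz":0.002,"rx":0,"ry":0,"rz":0,"hand":0.05},{"dx":0,"dy":-0.04,"dz":0.002,"rx":0,"ry":0,"rz":0,"hand":0.05},{"dx":0,"dy":-0.04,"dz":0.002,"rx":0,"ry":0,"rz":0,"hand":0.05},{"dx":0,"dy":-0.04,"dz":0.002,"rx":0,"ry":0,"rz":0,"hand":0.05},{"dx":0,"dy":-0.04,"dz":0.002,"rx":0,"ry":0,"rz":0,"hand":0.05},{"dx":0,"dy":-0.04,"dz":0,"rx":0,"ry":0,"rz":0,"hand":0.05},{"dx":0,"dy":-0.018,"dz":0,"rx":0,"ry":0,"rz":0,"hand":0.05}]'
python3 -m pendant '[{"dx":0,"dy":0,"dz":0.02,"rx":0,"ry":0,"rz":0,"hand":0.05},{"dx":0,"dy":0,"dz":0.02,"rx":0,"ry":0,"rz":0,"hand":0.05},{"dx":0,"dy":0,"dz":0,"rx":0,"ry":0,"rz":0,"hand":0.05},{"dx":0,"dy":0,"dz":0,"rx":0,"ry":0,"rz":0,"hand":0.05},{"dx":0,"dy":0,"dz":0,"rx":0,"ry":0,"rz":0,"hand":0.05},{"dx":0,"dy":0,"dz":0,"rx":0,"ry":0,"rz":0,"hand":0.05}]'
python3 shot.py w6
```

```text
clock: 10.08
position: [0.5694, -0.3059, 0.1362]
ee_rot: [0.0, -0.063, 0.998, -0.001]
contact_force: [-0.1, 0.3, -1.1]
width: 0.0501
gripper_force: 0.0
clock: 10.58
position: [0.5702, -0.3006, 0.0981]
ee_rot: [0.001, -0.065, 0.998, -0.001]
contact_force: [-0.5, 0.1, 0.6]
width: 0.05
gripper_force: 0.0
t 10.58 p [ 0.5702 -0.3006  0.0981] toolx ang -172.59 z [ 0.002  -0.0012 -1.    ] w 0.05 F [-0.5  0.1  0.6]
```

View pics/w6.png

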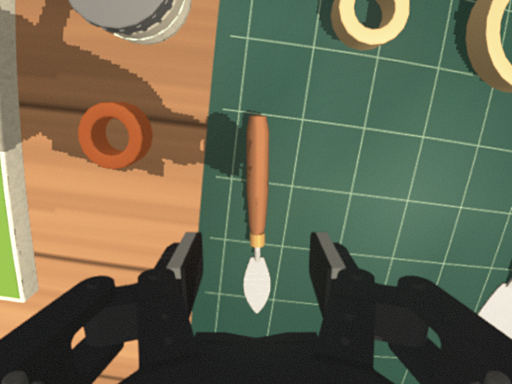

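The knife is nearly upright in the picture: handle end (258,115), tip (257,312).

```bash
python3 - <<'E'
from h import *
o=np.load('w6.npy',allow_pickle=True).item();d,s=o['d'],o['s']
e=unproj(d,[(258,115)],.008,s)[0];t=unproj(d,[(257,312)],.001,s)[0];v=(t-e)[:2];l=np.linalg.norm(v);g=e[:2]+.057*v/l
print(l,np.degrees(np.arctan2(v[1],v[0])),g);plan([*g,.004],180+np.degrees(np.arctan2(v[1],v[0])),s)
E
```

```text
0.1644580528523964 7.308183807279354 [ 0.56845181 -0.29981656]
rz 0.11 dx 1.6 dy 1.0 dz 94.1
```

```bash
python3 -m pendant '[{"dx":0.0015,"dy":0.001,"dz":0.015,"rx":0,"ry":0,"rz":0,"hand":0.05},{"dx":0,"dy":0,"dz":0.02,"rx":0,"ry":0,"rz":0,"hand":0.04},{"dx":0,"dy":0,"dz":0.02,"rx":0,"ry":0,"rz":0,"hand":0.04},{"dx":0,"dy":0,"dz":0.018,"rx":0,"ry":0,"rz":0,"hand":0.04},{"dx":0,"dy":0,"dz":0.01,"rx":0,"ry":0,"rz":0,"hand":0.04},{"dx":0,"dy":0,"dz":0.007,"rx":0,"ry":0,"rz":0,"hand":0.04},{"dx":0,"dy":0,"dz":0.002,"rx":0,"ry":0,"rz":0,"hand":0.04},{"dx":0,"dy":0,"dz":0,"rx":0,"ry":0,"rz":0,"hand":0.04},{"dx":0,"dy":0,"dz":0,"rx":0,"ry":0,"rz":0,"hand":0.04},{"dx":0,"dy":0,"dz":0,"rx":0,"ry":0,"rz":0,"hand":0.04}]' 40
```

```text
clock: 11.47
position: [0.5685, -0.3003, 0.0058]
ee_rot: [0.001, -0.064, 0.998, -0.001]
contact_force: [0.1, -0.0, -0.5]
width: 0.0401
gripper_force: 0.0
```

Lower 2 mm, then close and lift.

```bash
python3 -m pendant '[{"dx":0,"dy":0,"dz":0.002,"rx":0,"ry":0,"rz":0,"hand":0.04},{"dx":0,"dy":0,"dz":0,"rx":0,"ry":0,"rz":0,"hand":0.025},{"dx":0,"dy":0,"dz":0,"rx":0,"ry":0,"rz":0,"hand":0.008},{"dx":0,"dy":0,"dz":0,"rx":0,"ry":0,"rz":0,"hand":0.008},{"dx":0,"dy":0,"dz":0,"rx":0,"ry":0,"rz":0,"hand":0.008},{"dx":0,"dy":0,"dz":0,"rx":0,"ry":0,"rz":0,"hand":0.008},{"dx":0,"dy":0,"dz":-0.005,"rx":0,"ry":0,"rz":0,"hand":0.008},{"dx":0,"dy":0,"dz":-0.015,"rx":0,"ry":0,"rz":0,"hand":0.008},{"dx":0,"dy":0,"dz":-0.03,"rx":0,"ry":0,"rz":0,"hand":0.008},{"dx":0,"dy":0,"dz":-0.03,"rx":0,"ry":0,"rz":0,"hand":0.008},{"dx":0,"dy":0,"dz":-0.02,"rx":0,"ry":0,"rz":-4.1,"hand":0.008},{"dx":0,"dy":0,"dz":0,"rx":0,"ry":0,"rz":-4.1,"hand":0.008}]' 40
python3 - <<'E'
from h import *
a=np.radians(15.6);Rm=np.array([[np.cos(a),-np.sin(a)],[np.sin(a),np.cos(a)]])
plan([*(Rm@(-.0445-.025,.0445)+(.551,.1975)),.105],195.6)
E
```

```text
clock: 12.47
position: [0.5706, -0.3017, 0.1081]
ee_rot: [0.004, -0.137, 0.991, -0.003]
contact_force: [0.5, -0.3, 0.0]
width: 0.0142
gripper_force: 39.1
t 12.47 p [ 0.5706 -0.3017  0.1081] toolx ang -164.24 z [ 0.0083 -0.0055 -1.    ] w 0.0142 F [ 0.5 -0.3  0. ]
rz 0.16 dx -45.9 dy 530.6 dz 3.1
```

```bash
python3 -m pendant '[{"dx":-0.003,"dy":0.02,"dz":0,"rx":0,"ry":0,"rz":0,"hand":0.008},{"dx":-0.004,"dy":0.04,"dz":0,"rx":0,"ry":0,"rz":0,"hand":0.008},{"dx":-0.004,"dy":0.04,"dz":0,"rx":0,"ry":0,"rz":0,"hand":0.008},{"dx":-0.004,"dy":0.04,"dz":0,"rx":0,"ry":0,"rz":0,"hand":0.008},{"dx":-0.004,"dy":0.04,"dz":0,"rx":0,"ry":0,"rz":0,"hand":0.008},{"dx":-0.004,"dy":0.04,"dz":0,"rx":0,"ry":0,"rz":0,"hand":0.008},{"dx":-0.004,"dy":0.04,"dz":0,"rx":0,"ry":0,"rz":0,"hand":0.008},{"dx":-0.004,"dy":0.04,"dz":0,"rx":0,"ry":0,"rz":0,"hand":0.008},{"dx":-0.004,"dy":0.04,"dz":0,"rx":0,"ry":0,"rz":0,"hand":0.008},{"dx":-0.004,"dy":0.04,"dz":0,"rx":0,"ry":0,"rz":0,"hand":0.008},{"dx":-0.004,"dy":0.04,"dz":0,"rx":0,"ry":0,"rz":0,"hand":0.008},{"dx":-0.003,"dy":0.04,"dz":0,"rx":0,"ry":0,"rz":0,"hand":0.008}]'
python3 -m pendant '[{"dx":0,"dy":0.04,"dz":0,"rx":0,"ry":0,"rz":0,"hand":0.008},{"dx":0,"dy":0.03,"dz":0,"rx":0,"ry":0,"rz":0,"hand":0.008},{"dx":0,"dy":0,"dz":0.01,"rx":0,"ry":0,"rz":0,"hand":0.008},{"dx":0,"dy":0,"dz":0.015,"rx":0,"ry":0,"rz":0,"hand":0.008},{"dx":0,"dy":0,"dz":0.015,"rx":0,"ry":0,"rz":0,"hand":0.008},{"dx":0,"dy":0,"dz":0,"rx":0,"ry":0,"rz":0,"hand":0.008},{"dx":0,"dy":0,"dz":0,"rx":0,"ry":0,"rz":0,"hand":0.008},{"dx":0,"dy":0,"dz":0,"rx":0,"ry":0,"rz":0,"hand":0.008}]'
python3 shot.py w7
```

```text
clock: 13.47
position: [0.4883, 0.1575, 0.1029]
ee_rot: [0.0, -0.135, 0.991, 0.0]
contact_force: [1.6, 1.3, -0.8]
width: 0.014
gripper_force: 39.2
clock: 14.13
position: [0.4705, 0.2228, 0.0631]
ee_rot: [0.0, -0.135, 0.991, 0.0]
contact_force: [0.1, -0.1, 0.1]
width: 0.014
gripper_force: 39.2
t 14.13 p [0.4705 0.2228 0.0631] toolx ang -164.48 z [ 8.e-04  2.e-04 -1.e+00] w 0.014 F [ 0.1 -0.1  0.1]
```

View pics/w7.png

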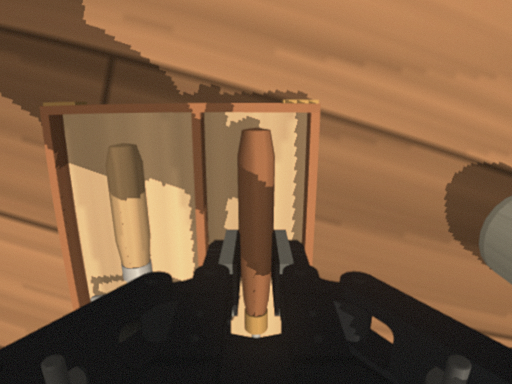

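Near wall: outer corners at (41,105) and (321,102), divider centre at (200,108). The knife lies between the divider and the left wall.

```bash
cat > fit.py <<'E'
import sys,json
from h import *
def fit(name,pts,Ls,target,z,ang0=15.6):
    o=np.load(name+'.npy',allow_pickle=True).item();d,s=o['d'],o['s']
    c=unproj(d,pts,.02,s)[:,:2];v=c[1]-c[0];l=np.subtract(Ls[1],Ls[0])
    print('len',np.linalg.norm(v).round(4),'exp',np.linalg.norm(l).round(4),'ang',np.degrees(np.arctan2(v[1],v[0])-np.arctan2(l[1],l[0])).round(2))
    a=np.radians(ang0);Rm=np.array([[np.cos(a),-np.sin(a)],[np.sin(a),np.cos(a)]])
    ts=np.array([c[i]-Rm@L for i,L in enumerate(Ls)]);t=ts.mean(0);print(ts.round(4).tolist())
    g=Rm@target+t;print('target',g.round(4));plan([*g,z],None,s)
E
python3 - <<'E'
from fit import *
fit('w7',[(41,105),(321,102),(200,108)],[(-.1385,-.0805),(-.1385,.0805),(-.136,.011)],(-.0695,.0445),.012)
E
```

```text
len 0.1601 exp 0.161 ang 15.47
[[0.5503, 0.1996], [0.5509, 0.1989], [0.551, 0.2013]]
target [0.4718 0.2241]
rz -0.0 dx -1.6 dy 1.0 dz 51.1
```

```bash
python3 -m pendant '[{"dx":-0.001,"dy":0.001,"dz":0.005,"rx":0,"ry":0,"rz":0,"hand":0.008},{"dx":0,"dy":0,"dz":0.015,"rx":0,"ry":0,"rz":0,"hand":0.008},{"dx":0,"dy":0,"dz":0.015,"rx":0,"ry":0,"rz":0,"hand":0.008},{"dx":0,"dy":0,"dz":0.01,"rx":0,"ry":0,"rz":0,"hand":0.008},{"dx":0,"dy":0,"dz":0.005,"rx":0,"ry":0,"rz":0,"hand":0.008},{"dx":0,"dy":0,"dz":0.003,"rx":0,"ry":0,"rz":0,"hand":0.008},{"dx":0,"dy":0,"dz":0.001,"rx":0,"ry":0,"rz":0,"hand":0.008},{"dx":0,"dy":0,"dz":0,"rx":0,"ry":0,"rz":0,"hand":0.008},{"dx":0,"dy":0,"dz":0,"rx":0,"ry":0,"rz":0,"hand":0.008},{"dx":0,"dy":0,"dz":0,"rx":0,"ry":0,"rz":0,"hand":0.008}]'
python3 -m pendant '[{"dx":0,"dy":0,"dz":0,"rx":0,"ry":0,"rz":0,"hand":0.024},{"dx":0,"dy":0,"dz":0,"rx":0,"ry":0,"rz":0,"hand":0.024},{"dx":0,"dy":0,"dz":0,"rx":0,"ry":0,"rz":0,"hand":0.024},{"dx":0,"dy":0,"dz":-0.01,"rx":0,"ry":0,"rz":0,"hand":0.024},{"dx":0,"dy":0,"dz":-0.015,"rx":0,"ry":0,"rz":0,"hand":0.024},{"dx":0,"dy":0,"dz":-0.025,"rx":0,"ry":0,"rz":0,"hand":0.0854},{"dx":0,"dy":0,"dz":-0.04,"rx":0,"ry":0,"rz":0,"hand":0.0854},{"dx":0,"dy":0,"dz":-0.04,"rx":0,"ry":0,"rz":0,"hand":0.0854},{"dx":0,"dy":0,"dz":-0.02,"rx":0,"ry":0,"rz":0,"hand":0.0854},{"dx":0,"dy":0,"dz":0,"rx":0,"ry":0,"rz":0,"hand":0.0854},{"dx":0,"dy":0,"dz":0,"rx":0,"ry":0,"rz":0,"hand":0.0854}]'
python3 shot.py w8; python3 -c "
from h import *
plan((.4406,-.392,.17),195.5)"
```

```text
clock: 15.02
position: [0.4711, 0.2245, 0.0092]
ee_rot: [0.001, -0.135, 0.991, 0.0]
contact_force: [0.2, -0.5, -1.5]
width: 0.0139
gripper_force: 39.2
clock: 15.93
position: [0.4713, 0.2246, 0.1606]
ee_rot: [0.002, -0.135, 0.991, 0.0]
contact_force: [0.0, -0.1, -0.5]
width: 0.0857
gripper_force: 0.0
t 15.93 p [0.4713 0.2246 0.1606] toolx ang -164.44 z [ 0.0038  0.0013 -1.    ] w 0.0857 F [ 0.  -0.1 -0.5]
t 15.98 p [0.4702 0.2242 0.1589] toolx ang -164.45 z [ 3.e-04  1.e-04 -1.e+00] w 0.0856 F [0.3 1.  0.3]
rz 0.05 dx 193.2 dy -585.8 dz -11.1
```

View pics/w8.png

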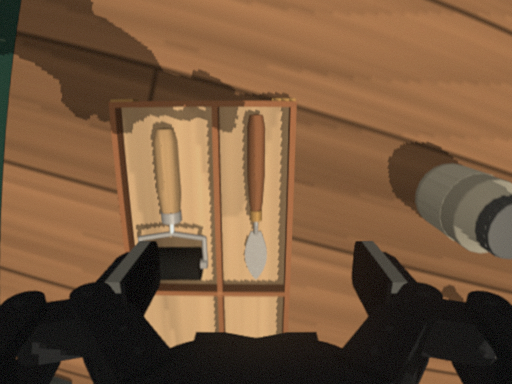

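The knife lies flat in the narrow bay, (257,115) to (256,275). Now I'll hover where both the squat jar and the small tape are visible and detect them numerically.

```bash
python3 -c "
from h import *
plan((.52,-.33,.20),182)"
```

```text
t 15.98 p [0.4702 0.2242 0.1589] toolx ang -164.45 z [ 3.e-04  1.e-04 -1.e+00] w 0.0856 F [0.3 1.  0.3]
rz 13.55 dx -30.4 dy -555.6 dz -41.1
```

```bash
python3 -m pendant '[{"dx":0,"dy":0,"dz":-0.02,"rx":0,"ry":0,"rz":6.75,"hand":0.0854},{"dx":0,"dy":0,"dz":-0.02,"rx":0,"ry":0,"rz":6.75,"hand":0.0854},{"dx":-0.002,"dy":-0.04,"dz":0,"rx":0,"ry":0,"rz":0,"hand":0.0854},{"dx":-0.002,"dy":-0.04,"dz":0,"rx":0,"ry":0,"rz":0,"hand":0.0854},{"dx":-0.002,"dy":-0.04,"dz":0,"rx":0,"ry":0,"rz":0,"hand":0.0854},{"dx":-0.002,"dy":-0.04,"dz":0,"rx":0,"ry":0,"rz":0,"hand":0.0854},{"dx":-0.002,"dy":-0.04,"dz":0,"rx":0,"ry":0,"rz":0,"hand":0.0854},{"dx":-0.002,"dy":-0.04,"dz":0,"rx":0,"ry":0,"rz":0,"hand":0.0854},{"dx":-0.002,"dy":-0.04,"dz":0,"rx":0,"ry":0,"rz":0,"hand":0.0854},{"dx":-0.002,"dy":-0.04,"dz":0,"rx":0,"ry":0,"rz":0,"hand":0.0854},{"dx":-0.002,"dy":-0.04,"dz":0,"rx":0,"ry":0,"rz":0,"hand":0.0854},{"dx":-0.002,"dy":-0.04,"dz":0,"rx":0,"ry":0,"rz":0,"hand":0.0854}]' | head -2
python3 -m pendant '[{"dx":-0.002,"dy":-0.04,"dz":0,"rx":0,"ry":0,"rz":0,"hand":0.0854},{"dx":-0.002,"dy":-0.04,"dz":0,"rx":0,"ry":0,"rz":0,"hand":0.0854},{"dx":-0.002,"dy":-0.04,"dz":0,"rx":0,"ry":0,"rz":0,"hand":0.0854},{"dx":-0.002,"dy":-0.036,"dz":0,"rx":0,"ry":0,"rz":0,"hand":0.0854},{"dx":0,"dy":0,"dz":0,"rx":0,"ry":0,"rz":0,"hand":0.0854},{"dx":0,"dy":0,"dz":0,"rx":0,"ry":0,"rz":0,"hand":0.0854},{"dx":0,"dy":0,"dz":0,"rx":0,"ry":0,"rz":0,"hand":0.0854},{"dx":0,"dy":0,"dz":0,"rx":0,"ry":0,"rz":0,"hand":0.0854},{"dx":0,"dy":0,"dz":0,"rx":0,"ry":0,"rz":0,"hand":0.0854}]' | head -2
python3 shot.py w9
cat > det.py <<'E'
from h import *
def blobs(name,lo,hi,z,amin=300):
    o=np.load(name+'.npy',allow_pickle=True).item();d,s=o['d'],o['s']
    hsv=cv2.cvtColor(d['frame'],cv2.COLOR_RGB2HSV);m=cv2.inRange(hsv,np.array(lo),np.array(hi));m[300:]=0
    m=cv2.morphologyEx(m,cv2.MORPH_OPEN,np.ones((3,3)))
    for c in cv2.findContours(m,cv2.RETR_EXTERNAL,cv2.CHAIN_APPROX_NONE)[0]:
        if cv2.contourArea(c)<amin: continue
        h=cv2.convexHull(c);e=cv2.fitEllipse(h);w=unproj(d,h[:,0],z,s)[:,:2];w=w.astype(np.float32)
        cc,r=cv2.minEnclosingCircle(w)
        print('px',np.round(e[0],1),'axes',np.round(e[1],1),'circ',np.round(cc,4),'dia',round(2*r,4),'ell centre',unproj(d,[e[0]],z,s)[0].round(4))
E
python3 - <<'E'
from det import *
o=np.load('w9.npy',allow_pickle=True).item();d,s=o['d'],o['s'];h=cv2.cvtColor(d['frame'],cv2.COLOR_RGB2HSV)
q=proj(d,[[.441,-.394,.054],[.4336,-.2449,.024],[.4336+.018,-.2449,.024]],s);print(q)
for u in q: print(h[int(u[1]),int(u[0])])
E
```

```text
clock: 16.98
position: [0.5034, -0.1761, 0.1965]
clock: 17.73
position: [0.5183, -0.3286, 0.1982]
t 17.73 p [ 0.5183 -0.3286  0.1982] toolx ang -177.86 z [-9.0e-04  1.3e-03 -1.0e+00] w 0.085 F [ 0.3  0.5 -0.4]
[[182.39933675  88.33291792]
 [347.96186909  88.39855466]
 [346.15236729 107.8277929 ]]
[ 22  28 137]
[65 56 59]
[ 23  94 244]
```

```bash
python3 - <<'E'
from det import *
print('lid');blobs('w9',(0,0,100),(60,50,175),.054)
print('tape');blobs('w9',(16,55,130),(32,150,255),.024)
E
```

```text
lid
px [184.3  85.6] axes [67.1 77.4] circ [ 0.4419 -0.3921] dia 0.0653 ell centre [ 0.4387 -0.3923  0.054 ]
tape
px [348.1  89.8] axes [47.5 50. ] circ [ 0.4352 -0.2447] dia 0.0465 ell centre [ 0.4349 -0.2447  0.024 ]
px [463.8  88.7] axes [76.1 86.5] circ [ 0.4265 -0.128 ] dia 0.0826 ell centre [ 0.4261 -0.1294  0.024 ]
```

```bash
python3 -c "
from h import *
plan((.4408,-.3928,.025),182)"
```

```text
t 17.78 p [ 0.5185 -0.3287  0.1986] toolx ang -177.85 z [-4.e-04  7.e-04 -1.e+00] w 0.0857 F [-0.  -1.1  0.4]
rz 0.15 dx 79.9 dy -61.3 dz 173.6
```

```bash
python3 -m pendant '[{"dx":0.02,"dy":-0.015,"dz":0.02,"rx":0,"ry":0,"rz":0,"hand":0.0854},{"dx":0.03,"dy":-0.023,"dz":0.025,"rx":0,"ry":0,"rz":0,"hand":0.0854},{"dx":0.03,"dy":-0.023,"dz":0.025,"rx":0,"ry":0,"rz":0,"hand":0.0854},{"dx":0,"dy":0,"dz":0.01,"rx":0,"ry":0,"rz":0,"hand":0.0854},{"dx":0,"dy":0,"dz":0,"rx":0,"ry":0,"rz":0,"hand":0.0854},{"dx":0,"dy":0,"dz":0,"rx":0,"ry":0,"rz":0,"hand":0.0854},{"dx":0,"dy":0,"dz":0,"rx":0,"ry":0,"rz":0,"hand":0.0854},{"dx":0,"dy":0,"dz":0,"rx":0,"ry":0,"rz":0,"hand":0.0854}]'
python3 shot.py w10; python3 - <<'E'
from det import *
blobs('w10',(0,0,100),(60,50,175),.054)
plan((.4408,-.3928,.025),182)
E
```

```text
clock: 18.45
position: [0.4471, -0.3901, 0.1241]
ee_rot: [0.001, -0.019, 1.0, -0.001]
contact_force: [-0.2, -0.2, 1.3]
width: 0.0854
gripper_force: 0.0
t 18.45 p [ 0.4471 -0.3901  0.1241] toolx ang -177.85 z [ 0.0023 -0.0019 -1.    ] w 0.0854 F [-0.2 -0.2  1.3]
px [252.6 194.4] axes [86.1 92. ] circ [ 0.4408 -0.3932] dia 0.0636 ell centre [ 0.4406 -0.3929  0.054 ]
t 18.5 p [ 0.447  -0.3901  0.124 ] toolx ang -177.85 z [ 0.0021 -0.0018 -1.    ] w 0.0853 F [0.  0.1 0.3]
rz 0.15 dx 6.3 dy -2.5 dz 99.0
```

```bash
python3 -m pendant '[{"dx":0.005,"dy":-0.002,"dz":0.02,"rx":0,"ry":0,"rz":0,"hand":0.0854},{"dx":0,"dy":0,"dz":0.02,"rx":0,"ry":0,"rz":0,"hand":0.0854},{"dx":0,"dy":0,"dz":0.02,"rx":0,"ry":0,"rz":0,"hand":0.0854},{"dx":0,"dy":0,"dz":0.02,"rx":0,"ry":0,"rz":0,"hand":0.0854},{"dx":0,"dy":0,"dz":0.015,"rx":0,"ry":0,"rz":0,"hand":0.0854},{"dx":0,"dy":0,"dz":0.004,"rx":0,"ry":0,"rz":0,"hand":0.0854},{"dx":0,"dy":0,"dz":0,"rx":0,"ry":0,"rz":0,"hand":0.0854},{"dx":0,"dy":0,"dz":0,"rx":0,"ry":0,"rz":0,"hand":0.0854},{"dx":0,"dy":0,"dz":0,"rx":0,"ry":0,"rz":0,"hand":0.0854},{"dx":0,"dy":0,"dz":0,"rx":0,"ry":0,"rz":0,"hand":0.0854}]' 40
```

```text
clock: 19.33
position: [0.4414, -0.3932, 0.025]
ee_rot: [0.001, -0.018, 1.0, -0.001]
contact_force: [0.8, -0.3, 0.2]
width: 0.0856
gripper_force: 0.0
```

Good. Close, lift and begin turning.

```bash
python3 -m pendant '[{"dx":0,"dy":0,"dz":0,"rx":0,"ry":0,"rz":0,"hand":0.07},{"dx":0,"dy":0,"dz":0,"rx":0,"ry":0,"rz":0,"hand":0.055},{"dx":0,"dy":0,"dz":0,"rx":0,"ry":0,"rz":0,"hand":0.055},{"dx":0,"dy":0,"dz":0,"rx":0,"ry":0,"rz":0,"hand":0.055},{"dx":0,"dy":0,"dz":0,"rx":0,"ry":0,"rz":0,"hand":0.055},{"dx":0,"dy":0,"dz":-0.005,"rx":0,"ry":0,"rz":0,"hand":0.055},{"dx":0,"dy":0,"dz":-0.015,"rx":0,"ry":0,"rz":0,"hand":0.055},{"dx":0,"dy":0,"dz":-0.03,"rx":0,"ry":0,"rz":0,"hand":0.055},{"dx":0,"dy":0,"dz":-0.03,"rx":0,"ry":0,"rz":0,"hand":0.055},{"dx":0,"dy":0,"dz":-0.02,"rx":0,"ry":0,"rz":-6.8,"hand":0.055},{"dx":0,"dy":0,"dz":0,"rx":0,"ry":0,"rz":-6.7,"hand":0.055},{"dx":0,"dy":0,"dz":0,"rx":0,"ry":0,"rz":0,"hand":0.055}]' 40
python3 - <<'E'
from h import *
a=np.radians(15.6);Rm=np.array([[np.cos(a),-np.sin(a)],[np.sin(a),np.cos(a)]])
plan([*(Rm@(.0915,-.0335)+(.5505,.198)),.125],195.6)
E
```

```text
clock: 20.33
position: [0.441, -0.3929, 0.1252]
ee_rot: [0.001, -0.136, 0.991, -0.001]
contact_force: [0.8, -0.8, -2.0]
width: 0.0628
gripper_force: 44.7
t 20.33 p [ 0.441  -0.3929  0.1252] toolx ang -164.34 z [ 0.0019 -0.002  -1.    ] w 0.0628 F [ 0.8 -0.8 -2. ]
rz 0.06 dx -355.9 dy 506.2 dz 0.2
```

```bash
python3 -m pendant '[{"dx":-0.012,"dy":0.016,"dz":0,"rx":0,"ry":0,"rz":0,"hand":0.055},{"dx":-0.022,"dy":0.032,"dz":0,"rx":0,"ry":0,"rz":0,"hand":0.055},{"dx":-0.022,"dy":0.032,"dz":0,"rx":0,"ry":0,"rz":0,"hand":0.055},{"dx":-0.022,"dy":0.032,"dz":0,"rx":0,"ry":0,"rz":0,"hand":0.055},{"dx":-0.022,"dy":0.032,"dz":0,"rx":0,"ry":0,"rz":0,"hand":0.055},{"dx":-0.022,"dy":0.032,"dz":0,"rx":0,"ry":0,"rz":0,"hand":0.055},{"dx":-0.022,"dy":0.032,"dz":0,"rx":0,"ry":0,"rz":0,"hand":0.055},{"dx":-0.022,"dy":0.032,"dz":0,"rx":0,"ry":0,"rz":0,"hand":0.055},{"dx":-0.022,"dy":0.032,"dz":0,"rx":0,"ry":0,"rz":0,"hand":0.055},{"dx":-0.022,"dy":0.032,"dz":0,"rx":0,"ry":0,"rz":0,"hand":0.055},{"dx":-0.022,"dy":0.032,"dz":0,"rx":0,"ry":0,"rz":0,"hand":0.055},{"dx":-0.022,"dy":0.032,"dz":0,"rx":0,"ry":0,"rz":0,"hand":0.055}]' | head -2
python3 -m pendant '[{"dx":-0.022,"dy":0.032,"dz":0,"rx":0,"ry":0,"rz":0,"hand":0.055},{"dx":-0.022,"dy":0.032,"dz":0,"rx":0,"ry":0,"rz":0,"hand":0.055},{"dx":-0.022,"dy":0.032,"dz":0,"rx":0,"ry":0,"rz":0,"hand":0.055},{"dx":-0.022,"dy":0.032,"dz":0,"rx":0,"ry":0,"rz":0,"hand":0.055},{"dx":-0.014,"dy":0.01,"dz":0,"rx":0,"ry":0,"rz":0,"hand":0.055},{"dx":0,"dy":0,"dz":0,"rx":0,"ry":0,"rz":0,"hand":0.055},{"dx":0,"dy":0,"dz":0,"rx":0,"ry":0,"rz":0,"hand":0.055},{"dx":0,"dy":0,"dz":0,"rx":0,"ry":0,"rz":0,"hand":0.055},{"dx":0,"dy":0,"dz":0,"rx":0,"ry":0,"rz":0,"hand":0.055}]'
python3 - <<'E'
from h import *
a=np.radians(15.6);Rm=np.array([[np.cos(a),-np.sin(a)],[np.sin(a),np.cos(a)]])
plan([*(Rm@(.0915,-.0335)+(.5505,.198)),.03],195.6)
E
```

```text
clock: 21.33
position: [0.5857, 0.0322, 0.1224]
clock: 22.08
position: [0.6468, 0.1891, 0.1229]
ee_rot: [-0.001, -0.134, 0.991, -0.0]
contact_force: [-0.2, -0.4, -1.5]
width: 0.0629
gripper_force: 44.8
t 22.08 p [0.6468 0.1891 0.1229] toolx ang -164.57 z [-2.3e-03 -9.0e-04 -1.0e+00] w 0.0629 F [-0.2 -0.4 -1.5]
rz -0.17 dx -1.2 dy 1.0 dz 92.9
```

```bash
python3 -m pendant '[{"dx":-0.001,"dy":0.001,"dz":0.02,"rx":0,"ry":0,"rz":0,"hand":0.055},{"dx":0,"dy":0,"dz":0.025,"rx":0,"ry":0,"rz":0,"hand":0.055},{"dx":0,"dy":0,"dz":0.02,"rx":0,"ry":0,"rz":0,"hand":0.055},{"dx":0,"dy":0,"dz":0.01,"rx":0,"ry":0,"rz":0,"hand":0.055},{"dx":0,"dy":0,"dz":0.007,"rx":0,"ry":0,"rz":0,"hand":0.055},{"dx":0,"dy":0,"dz":0.006,"rx":0,"ry":0,"rz":0,"hand":0.055},{"dx":0,"dy":0,"dz":0.004,"rx":0,"ry":0,"rz":0,"hand":0.055},{"dx":0,"dy":0,"dz":0.002,"rx":0,"ry":0,"rz":0,"hand":0.055},{"dx":0,"dy":0,"dz":0,"rx":0,"ry":0,"rz":0,"hand":0.055},{"dx":0,"dy":0,"dz":0,"rx":0,"ry":0,"rz":0,"hand":0.055}]'
```

```text
clock: 22.92
position: [0.6491, 0.1918, 0.0305]
ee_rot: [0.001, -0.135, 0.991, 0.0]
contact_force: [0.0, -0.3, -2.3]
width: 0.0629
gripper_force: 44.9
```

```bash
python3 -m pendant '[{"dx":0.002,"dy":-0.001,"dz":0.001,"rx":0,"ry":0,"rz":0,"hand":0.055},{"dx":0,"dy":0,"dz":0,"rx":0,"ry":0,"rz":0,"hand":0.055},{"dx":0,"dy":0,"dz":0,"rx":0,"ry":0,"rz":0,"hand":0.07},{"dx":0,"dy":0,"dz":0,"rx":0,"ry":0,"rz":0,"hand":0.0854},{"dx":0,"dy":0,"dz":0,"rx":0,"ry":0,"rz":0,"hand":0.0854},{"dx":0,"dy":0,"dz":0,"rx":0,"ry":0,"rz":0,"hand":0.0854},{"dx":0,"dy":0,"dz":-0.01,"rx":0,"ry":0,"rz":0,"hand":0.0854},{"dx":0,"dy":0,"dz":-0.02,"rx":0,"ry":0,"rz":0,"hand":0.0854},{"dx":0,"dy":0,"dz":-0.03,"rx":0,"ry":0,"rz":0,"hand":0.0854},{"dx":0,"dy":0,"dz":-0.03,"rx":0,"ry":0,"rz":0,"hand":0.0854},{"dx":0,"dy":0,"dz":-0.03,"rx":0,"ry":0,"rz":0,"hand":0.0854},{"dx":0,"dy":0,"dz":0,"rx":0,"ry":0,"rz":0,"hand":0.0854}]'
python3 shot.py w11; python3 - <<'E'
from det import *
blobs('w11',(0,0,80),(60,50,190),.059)
# tape: grip along tray x at placement; tool closing line = 15.6 or 195.6
plan((.4345,-.2448,.12),105.6)
plan((.4345,-.2448,.12),-74.4)
print(manip.get_state()['qpos'])
E
```

```text
clock: 23.92
position: [0.6509, 0.191, 0.1568]
ee_rot: [0.007, -0.135, 0.991, 0.0]
contact_force: [1.2, 1.0, 0.4]
width: 0.0853
gripper_force: 0.0
t 23.92 p [0.6509 0.191  0.1568] toolx ang -164.44 z [ 0.0134  0.0025 -0.9999] w 0.0853 F [1.2 1.  0.4]
px [ 48.4 264.6] axes [ 43.7 109.8] circ [0.7662 0.0404] dia 0.0921 ell centre [0.7616 0.037  0.059 ]
px [256.4 186.1] axes [78.3 82. ] circ [0.6476 0.1902] dia 0.0632 ell centre [0.6467 0.19   0.059 ]
px [-292.5 -481.5] axes [ 129.6 1410.9] circ [ 0.6265 -0.0062] dia 0.0868 ell centre [ 0.3981 -0.1537  0.059 ]
t 23.97 p [0.6495 0.1907 0.1539] toolx ang -164.44 z [ 0.0091  0.0017 -1.    ] w 0.0854 F [ 0.   0.  -0.3]
rz 89.96 dx -361.7 dy -324.2 dz 33.9
t 23.97 p [0.6495 0.1907 0.1539] toolx ang -164.44 z [ 0.0091  0.0017 -1.    ] w 0.0854 F [ 0.   0.  -0.3]
rz -90.04 dx 361.7 dy 324.2 dz 33.9
[ 1.82877160e-01  4.68913102e-01  1.39675200e+00  3.65755333e-05
  1.26662147e+00 -1.65945407e+00]
```

The jar's lid is detected at (0.647, 0.190) with diameter 63 mm at z 59 mm, so it stands upright at the middle of the square cell. Next I'll turn for the small tape.

```bash
python3 -m pendant '[{"dx":0,"dy":0,"dz":0,"rx":0,"ry":0,"rz":7.1,"hand":0.0854},{"dx":0,"dy":0,"dz":0,"rx":0,"ry":0,"rz":7.1,"hand":0.0854},{"dx":0,"dy":0,"dz":0,"rx":0,"ry":0,"rz":7.1,"hand":0.0854},{"dx":0,"dy":0,"dz":0,"rx":0,"ry":0,"rz":7.1,"hand":0.0854},{"dx":0,"dy":0,"dz":0,"rx":0,"ry":0,"rz":7.1,"hand":0.0854},{"dx":0,"dy":0,"dz":0,"rx":0,"ry":0,"rz":7.1,"hand":0.0854},{"dx":0,"dy":0,"dz":0,"rx":0,"ry":0,"rz":7.1,"hand":0.0854},{"dx":0,"dy":0,"dz":0,"rx":0,"ry":0,"rz":7.1,"hand":0.0854},{"dx":0,"dy":0,"dz":0,"rx":0,"ry":0,"rz":7.1,"hand":0.0854},{"dx":0,"dy":0,"dz":0,"rx":0,"ry":0,"rz":7.1,"hand":0.0854},{"dx":0,"dy":0,"dz":0,"rx":0,"ry":0,"rz":7.1,"hand":0.0854},{"dx":0,"dy":0,"dz":0,"rx":0,"ry":0,"rz":7.1,"hand":0.0854}]' | head -2
python3 -m pendant '[{"dx":0,"dy":0,"dz":0,"rx":0,"ry":0,"rz":4.8,"hand":0.0854},{"dx":-0.02,"dy":-0.018,"dz":0,"rx":0,"ry":0,"rz":0,"hand":0.0854},{"dx":-0.03,"dy":-0.027,"dz":0,"rx":0,"ry":0,"rz":0,"hand":0.0854},{"dx":-0.03,"dy":-0.027,"dz":0,"rx":0,"ry":0,"rz":0,"hand":0.0854},{"dx":-0.03,"dy":-0.027,"dz":0,"rx":0,"ry":0,"rz":0,"hand":0.0854},{"dx":-0.03,"dy":-0.027,"dz":0,"rx":0,"ry":0,"rz":0,"hand":0.0854},{"dx":-0.03,"dy":-0.027,"dz":0,"rx":0,"ry":0,"rz":0,"hand":0.0854},{"dx":-0.03,"dy":-0.027,"dz":0,"rx":0,"ry":0,"rz":0,"hand":0.0854},{"dx":-0.03,"dy":-0.027,"dz":0,"rx":0,"ry":0,"rz":0,"hand":0.0854},{"dx":-0.03,"dy":-0.027,"dz":0,"rx":0,"ry":0,"rz":0,"hand":0.0854},{"dx":-0.03,"dy":-0.027,"dz":0,"rx":0,"ry":0,"rz":0,"hand":0.0854},{"dx":-0.03,"dy":-0.027,"dz":0,"rx":0,"ry":0,"rz":0,"hand":0.0854}]' | head -2
python3 -m pendant '[{"dx":-0.03,"dy":-0.027,"dz":0.01,"rx":0,"ry":0,"rz":0,"hand":0.0854},{"dx":-0.01,"dy":-0.009,"dz":0.02,"rx":0,"ry":0,"rz":0,"hand":0.0854},{"dx":0,"dy":0,"dz":0,"rx":0,"ry":0,"rz":0,"hand":0.0854},{"dx":0,"dy":0,"dz":0,"rx":0,"ry":0,"rz":0,"hand":0.0854},{"dx":0,"dy":0,"dz":0,"rx":0,"ry":0,"rz":0,"hand":0.0854},{"dx":0,"dy":0,"dz":0,"rx":0,"ry":0,"rz":0,"hand":0.0854}]' | head -2
python3 shot.py w12; python3 - <<'E'
from det import *
blobs('w12',(16,55,130),(32,150,255),.024)
plan((.4345,-.2448,.008),105.6)
E
```

```text
clock: 24.97
position: [0.646, 0.19, 0.1476]
clock: 25.97
position: [0.4534, -0.1963, 0.1481]
clock: 26.47
position: [0.432, -0.2426, 0.1192]
t 26.47 p [ 0.432  -0.2426  0.1192] toolx ang 105.63 z [ 9.e-04  1.e-04 -1.e+00] w 0.0858 F [0.6 0.6 0.8]
px [259.3 194. ] axes [59.6 62.3] circ [ 0.4349 -0.2423] dia 0.0491 ell centre [ 0.4348 -0.2421  0.024 ]
px [293.2  34.5] axes [118.7 124.2] circ [ 0.4269 -0.1281] dia 0.082 ell centre [ 0.4263 -0.1273  0.024 ]
t 26.52 p [ 0.4322 -0.2426  0.1193] toolx ang 105.66 z [ 1.2e-03 -3.0e-04 -1.0e+00] w 0.0849 F [0.2 0.6 0.3]
rz 0.06 dx -2.7 dy 1.6 dz 111.3
```

```bash
python3 -m pendant '[{"dx":-0.0015,"dy":0.002,"dz":0.02,"rx":0,"ry":0,"rz":0,"hand":0.07},{"dx":0,"dy":0,"dz":0.025,"rx":0,"ry":0,"rz":0,"hand":0.07},{"dx":0,"dy":0,"dz":0.025,"rx":0,"ry":0,"rz":0,"hand":0.07},{"dx":0,"dy":0,"dz":0.02,"rx":0,"ry":0,"rz":0,"hand":0.07},{"dx":0,"dy":0,"dz":0.014,"rx":0,"ry":0,"rz":0,"hand":0.07},{"dx":0,"dy":0,"dz":0.004,"rx":0,"ry":0,"rz":0,"hand":0.07},{"dx":0,"dy":0,"dz":0,"rx":0,"ry":0,"rz":0,"hand":0.07},{"dx":0,"dy":0,"dz":0,"rx":0,"ry":0,"rz":0,"hand":0.07},{"dx":0,"dy":0,"dz":0,"rx":0,"ry":0,"rz":0,"hand":0.07},{"dx":0,"dy":0,"dz":0,"rx":0,"ry":0,"rz":0,"hand":0.07}]' 25
```

```text
clock: 27.35
position: [0.4345, -0.2448, 0.0118]
ee_rot: [0.001, 0.605, 0.796, 0.0]
contact_force: [-0.6, -0.8, 0.9]
width: 0.0702
gripper_force: 0.0
```

```bash
python3 -m pendant '[{"dx":0,"dy":0,"dz":0.002,"rx":0,"ry":0,"rz":0,"hand":0.06},{"dx":0,"dy":0,"dz":0,"rx":0,"ry":0,"rz":0,"hand":0.05},{"dx":0,"dy":0,"dz":0,"rx":0,"ry":0,"rz":0,"hand":0.036},{"dx":0,"dy":0,"dz":0,"rx":0,"ry":0,"rz":0,"hand":0.036},{"dx":0,"dy":0,"dz":0,"rx":0,"ry":0,"rz":0,"hand":0.036},{"dx":0,"dy":0,"dz":0,"rx":0,"ry":0,"rz":0,"hand":0.036},{"dx":0,"dy":0,"dz":-0.005,"rx":0,"ry":0,"rz":0,"hand":0.036},{"dx":0,"dy":0,"dz":-0.015,"rx":0,"ry":0,"rz":0,"hand":0.036},{"dx":0,"dy":0,"dz":-0.03,"rx":0,"ry":0,"rz":0,"hand":0.036},{"dx":0,"dy":0,"dz":-0.03,"rx":0,"ry":0,"rz":0,"hand":0.036},{"dx":0,"dy":0,"dz":-0.02,"rx":0,"ry":0,"rz":0,"hand":0.036},{"dx":0,"dy":0,"dz":-0.02,"rx":0,"ry":0,"rz":0,"hand":0.036}]' 25
python3 - <<'E'
from h import *
a=np.radians(15.6);Rm=np.array([[np.cos(a),-np.sin(a)],[np.sin(a),np.cos(a)]])
plan([*(Rm@(.0915,.0445)+(.5505,.198)),.13],105.6)
E
```

```text
clock: 28.35
position: [0.4337, -0.2445, 0.1302]
ee_rot: [0.001, 0.605, 0.796, 0.0]
contact_force: [-0.4, 0.4, -1.0]
width: 0.044
gripper_force: 25.7
t 28.35 p [ 0.4337 -0.2445  0.1302] toolx ang 105.55 z [ 9.e-04 -7.e-04 -1.e+00] w 0.044 F [-0.4  0.4 -1. ]
rz -0.05 dx 439.3 dy 323.0 dz 0.2
```

```bash
python3 -m pendant '[{"dx":0.016,"dy":0.012,"dz":0,"rx":0,"ry":0,"rz":0,"hand":0.036},{"dx":0.032,"dy":0.0235,"dz":0,"rx":0,"ry":0,"rz":0,"hand":0.036},{"dx":0.032,"dy":0.0235,"dz":0,"rx":0,"ry":0,"rz":0,"hand":0.036},{"dx":0.032,"dy":0.0235,"dz":0,"rx":0,"ry":0,"rz":0,"hand":0.036},{"dx":0.032,"dy":0.0235,"dz":0,"rx":0,"ry":0,"rz":0,"hand":0.036},{"dx":0.032,"dy":0.0235,"dz":0,"rx":0,"ry":0,"rz":0,"hand":0.036},{"dx":0.032,"dy":0.0235,"dz":0,"rx":0,"ry":0,"rz":0,"hand":0.036},{"dx":0.032,"dy":0.0235,"dz":0,"rx":0,"ry":0,"rz":0,"hand":0.036},{"dx":0.032,"dy":0.0235,"dz":0,"rx":0,"ry":0,"rz":0,"hand":0.036},{"dx":0.032,"dy":0.0235,"dz":0,"rx":0,"ry":0,"rz":0,"hand":0.036},{"dx":0.032,"dy":0.0235,"dz":0,"rx":0,"ry":0,"rz":0,"hand":0.036},{"dx":0.032,"dy":0.0235,"dz":0,"rx":0,"ry":0,"rz":0,"hand":0.036}]' | head -2
python3 -m pendant '[{"dx":0.032,"dy":0.0235,"dz":0,"rx":0,"ry":0,"rz":0,"hand":0.036},{"dx":0.032,"dy":0.0235,"dz":0,"rx":0,"ry":0,"rz":0,"hand":0.036},{"dx":0.007,"dy":0.005,"dz":0.01,"rx":0,"ry":0,"rz":0,"hand":0.036},{"dx":0,"dy":0,"dz":0.03,"rx":0,"ry":0,"rz":0,"hand":0.036},{"dx":0,"dy":0,"dz":0.025,"rx":0,"ry":0,"rz":0,"hand":0.036},{"dx":0,"dy":0,"dz":0,"rx":0,"ry":0,"rz":0,"hand":0.036},{"dx":0,"dy":0,"dz":0,"rx":0,"ry":0,"rz":0,"hand":0.036},{"dx":0,"dy":0,"dz":0,"rx":0,"ry":0,"rz":0,"hand":0.036},{"dx":0,"dy":0,"dz":0,"rx":0,"ry":0,"rz":0,"hand":0.036}]'
python3 shot.py w13
```

```text
clock: 29.35
position: [0.5956, 0.1846, 0.1285]
clock: 30.1
position: [0.628, 0.265, 0.0658]
ee_rot: [0.001, 0.605, 0.796, 0.001]
contact_force: [0.9, -0.5, -0.3]
width: 0.0441
gripper_force: 25.8
t 30.1 p [0.628  0.265  0.0658] toolx ang 105.52 z [ 0.0035  0.0011 -1.    ] w 0.0441 F [ 0.9 -0.5 -0.3]
```

View pics/w13.png

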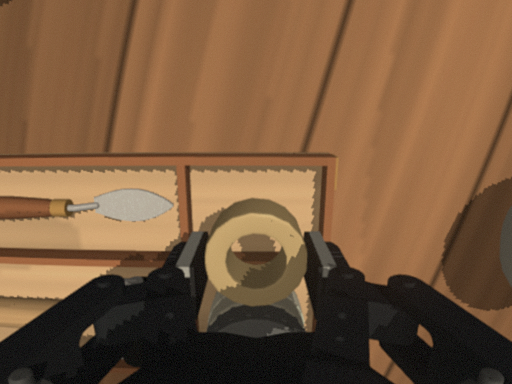

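The tape is held over the small cell: tray corner at (336,155), divider/outer-wall joint at (184,161), roll centred near (256,250). The knife is well inside its bay.

```bash
python3 - <<'E'
from fit import *
fit('w13',[(184,161),(336,155),(325,166)],[(.047,.078),(.1385,.0805),(.1335,.0755)],(.0915,.0445),.0165)
E
```

```text
len 0.0891 exp 0.0915 ang 16.28
[[0.5544, 0.1982], [0.5517, 0.1985], [0.551, 0.1967]]
target [0.6285 0.2653]
rz -0.0 dx 0.1 dy 0.6 dz 49.3
```

```bash
python3 -m pendant '[{"dx":0,"dy":0,"dz":0.01,"rx":0,"ry":0,"rz":0,"hand":0.036},{"dx":0,"dy":0,"dz":0.015,"rx":0,"ry":0,"rz":0,"hand":0.036},{"dx":0,"dy":0,"dz":0.01,"rx":0,"ry":0,"rz":0,"hand":0.036},{"dx":0,"dy":0,"dz":0.008,"rx":0,"ry":0,"rz":0,"hand":0.036},{"dx":0,"dy":0,"dz":0.004,"rx":0,"ry":0,"rz":0,"hand":0.036},{"dx":0,"dy":0,"dz":0.002,"rx":0,"ry":0,"rz":0,"hand":0.036},{"dx":0,"dy":0,"dz":0,"rx":0,"ry":0,"rz":0,"hand":0.036},{"dx":0,"dy":0,"dz":0,"rx":0,"ry":0,"rz":0,"hand":0.036},{"dx":0,"dy":0,"dz":0,"rx":0,"ry":0,"rz":0,"hand":0.036}]'
```

```text
clock: 30.9
position: [0.6271, 0.2652, 0.0151]
ee_rot: [0.0, 0.605, 0.796, 0.001]
contact_force: [-0.8, 0.0, -0.2]
width: 0.044
gripper_force: 25.8
```

Release with a small opening, rise, back away, and check.

```bash
python3 -m pendant '[{"dx":0,"dy":0,"dz":0,"rx":0,"ry":0,"rz":0,"hand":0.051},{"dx":0,"dy":0,"dz":0,"rx":0,"ry":0,"rz":0,"hand":0.051},{"dx":0,"dy":0,"dz":0,"rx":0,"ry":0,"rz":0,"hand":0.051},{"dx":0,"dy":0,"dz":-0.01,"rx":0,"ry":0,"rz":0,"hand":0.051},{"dx":0,"dy":0,"dz":-0.015,"rx":0,"ry":0,"rz":0,"hand":0.051},{"dx":0,"dy":0,"dz":-0.025,"rx":0,"ry":0,"rz":0,"hand":0.051},{"dx":0,"dy":0,"dz":-0.04,"rx":0,"ry":0,"rz":0,"hand":0.051},{"dx":0,"dy":0,"dz":-0.04,"rx":0,"ry":0,"rz":0,"hand":0.051},{"dx":0,"dy":0,"dz":-0.04,"rx":0,"ry":0,"rz":0,"hand":0.051},{"dx":0.03,"dy":-0.03,"dz":0,"rx":0,"ry":0,"rz":0,"hand":0.051},{"dx":0.03,"dy":-0.03,"dz":0,"rx":0,"ry":0,"rz":0,"hand":0.051},{"dx":0.03,"dy":-0.03,"dz":0,"rx":0,"ry":0,"rz":0,"hand":0.051}]'
python3 -m pendant '[{"dx":0,"dy":-0.04,"dz":0,"rx":0,"ry":0,"rz":0,"hand":0.051},{"dx":0,"dy":-0.04,"dz":0,"rx":0,"ry":0,"rz":0,"hand":0.051},{"dx":0,"dy":-0.04,"dz":0,"rx":0,"ry":0,"rz":0,"hand":0.051},{"dx":0,"dy":-0.04,"dz":0,"rx":0,"ry":0,"rz":0,"hand":0.051},{"dx":0,"dy":-0.04,"dz":0,"rx":0,"ry":0,"rz":0,"hand":0.051},{"dx":0,"dy":-0.04,"dz":0,"rx":0,"ry":0,"rz":0,"hand":0.051},{"dx":0,"dy":0,"dz":0,"rx":0,"ry":0,"rz":0,"hand":0.051},{"dx":0,"dy":0,"dz":0,"rx":0,"ry":0,"rz":0,"hand":0.051},{"dx":0,"dy":0,"dz":0,"rx":0,"ry":0,"rz":0,"hand":0.051},{"dx":0,"dy":0,"dz":0,"rx":0,"ry":0,"rz":0,"hand":0.051}]' | head -2
python3 - <<'E'
from h import *
f=manip.get_image('top')['frame'][:,:,::-1];g=manip.get_image('side')['frame'][:,:,::-1]
a=cv2.resize(f[90:240,90:400],None,fx=2.58,fy=2.58,interpolation=3)[:, :800];b=cv2.resize(g[110:220,170:400],None,fx=1.9,fy=1.9)
b=np.pad(b,((0,0),(0,a.shape[1]-b.shape[1]),(0,0)));cv2.imwrite('pics/end.png',np.vstack([a,b])[:600])
E
```

```text
clock: 31.9
position: [0.5174, 0.3269, 0.1867]
ee_rot: [0.001, 0.606, 0.796, 0.002]
contact_force: [-0.2, 1.1, -0.1]
width: 0.051
gripper_force: 0.0
clock: 32.73
position: [0.2882, 0.2629, 0.1854]
```

View pics/end.png

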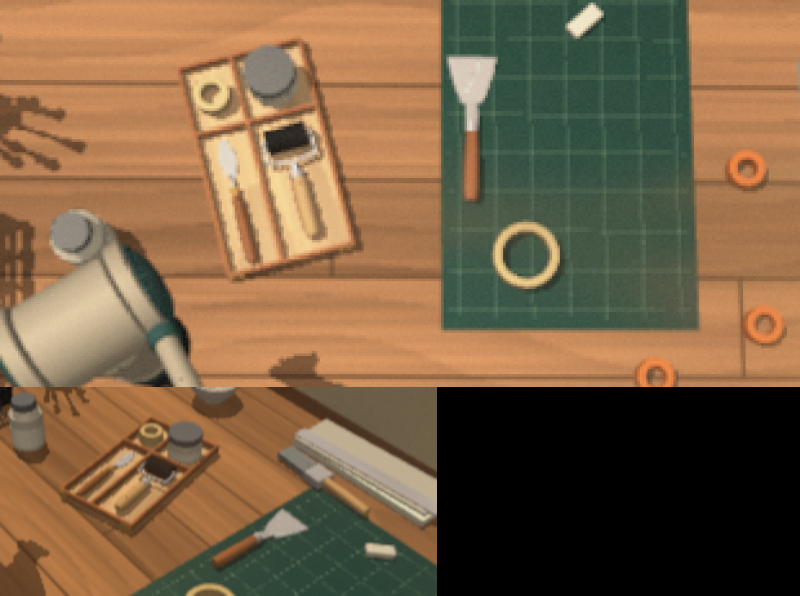

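All four items sit in their cells: tape (211,96), jar (270,72), brayer (295,180), knife (238,200). The tall jar, scraper and large tape are untouched, and the arm is clear.

```bash
python3 -c "
from rig import manip
print(manip.sign_off())"
```

```text
the job is handed in; nothing more can be done
None
```

The kit is packed and handed in at about 33 s: brayer, painting knife, squat jar and small tape each lie or stand flat in their own compartments, and the tall jar, large tape and broad scraper were left where they were.

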